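# Build a weighted soldering stack

## Robot

A 6-joint arm with a two-finger parallel gripper is mounted at the origin on the work surface. World frame = base frame: x ahead of the robot, y to its left, z up, the work surface at z = 0. Lengths are in m, angles in degrees, forces in N, time in s.
With the tool pointing down it reaches from about 0.3 to 0.75 m from the base axis. Payload 8.5 kg.
Tool frame: the origin (TCP) lies at the very end of the fingers, on their centre line; the grasp point (between the pads) lies robot.hold_point_z behind it (robot.hold_point_z is the distance from the TCP to the grasp point, in m); z points along the fingers, y is the line along which they close (so a half turn about z gives the same grasp; the last joint's range is limited). The gripper opens to 85 mm and grips with 20 to 120 N. Pads are 22 mm wide; open, the fingers measure 114 mm over their backs; the gripper's body (76 mm by 85 mm) begins 54 mm behind the grasp point. The pads swing forward as they close: fully open they stand 13 mm farther back than shut.
Start: joints at [61.633, 21.807, 74.336, -0, 83.858, -12.336], TCP at [0.152, 0.529, 0.206] pointing down, gripper open.
Joint ranges: [-178.18, 178.18], [-50.72, 133.34], [12.68, 142.11], [-81.47, 261.47], [9.98, 163.14], [-165.26, 165.26]. Speed limits (degrees/s): [136.94, 136.94, 180, 180, 180, 180].

## Interface

Orientations are given as a 3x3 rotation matrix whose columns are the frame's x, y, z axes.
In Python, from cell import readout, viewer, order, robot gives the robot as it stands. The module is installed in compiled form; this text tells all that it offers.
- The arm moves only by the shell command python3 -m crank 'ROWS' [FORCE]. ROWS is JSON, a list of rows, each an object with "linear": the shift along the tool's x, y, z in mm, a list of three; "delta_rot": the turn, a rotation vector about the tool's x, y, z in degrees, a list of three; "claw": the finger opening in mm, from 0 to 85.4. A call has 1 to 20 rows; each row shifts and turns the commanded pose from where the row before left it, along the tool's axes as they then stand; what a row does not reach is not made up. A row lasts 1/8 s, in which the tool goes at most 62.5 mm and 10.7 degrees, less where a joint would pass 70% of its speed; a pose out of reach is approached as far as the arm can. A call with a gripper value outside its range is refused whole. The fingers move at their own pace and stop on an object; FORCE is the grip in N (left out, the last holds). Time passes only in rows, so rows that do not move let the fingers close. It gives the time, the measured TCP pose, the force, the opening and the grip force at its end, in the units of the state.
- readout.sense(): the state, without advancing time (a new reading comes with each control period).
- viewer.grab_frame(name): name is "side" or "top"; returns a dict with "frame" (400x640x3 uint8, red, green, blue), "vertical_fov" (degrees; the focal length in pixels is half the picture's height over the tangent of half this angle, whatever the lens; pixels are square), "cx", "cy" (the principal point, pixels), "k1" (the pictures are not rectified: a ray, as slopes to the right and down, at radius r is drawn at 1 + k1 r^2 times it, then the intrinsics apply), "pose" (4x4, takes a point from camera to world coordinates). Camera axes: x right, y up, looking along -z (the intrinsics and any distortion apply to the point x, -y, -z); pixel columns grow to the right and rows downward; lengths in m; the calibration is good to about 2 mm. A picture is of the moment at which its call begins. There is no depth.
- order.hand_in(): hands the job in; it is judged then, once.
The state is a dict: "time": time; "joint_positions": joint angles; "qd": joint speeds; "effort": joint torques, N m; "tcp_pos": TCP position; "ee_rot": TCP orientation; "wrist_force": force on the tool from outside, world axes, zero at the start; "moment": the same for the moment, N m; "finger_gap": opening from 0.0 (shut) to 1.0 (fully open); "finger_force": force on a finger pad.
Only numpy, scipy, OpenCV 4.12 (cv2) and the standard library are available. Lean on these libraries where they do the work, as an engineer would, in place of code of your own. Each camera call takes 0.05 s, during which the arm holds its last target. There are 200 camera calls.

## Task

First flip the toggle clamp's handle back so that the clamp stays open and frees the copper plate. Then build the soldering stack, each piece centred on the one below: the white ceramic block in the middle of the round steel stand, the copper plate flat on the block with its long side along the block's, the wider of the two brass collars upright on the plate, and last the steel weight with its spigot down inside that collar. Leave the narrow collar and the hammer where they are.

Things in the scene. Friction and masses are not known exactly. Their poses are not given: they have to be found in the camera images.
- stand: round soldering stand, fixed to the bench: flat steel disc of 124 mm diameter on a foot, top face 30 mm above the bench. Origin: centre of its underside (bench level)
- fixture: grey clamping fixture fixed to the bench. Origin: bench level under the centre of its 56 x 34 mm pedestal (top at z 34 mm), on which the plate lies; +x points from plate to clamp hinge (axis along y at x 64, z 56 mm). Base 10 mm thick, x -35 to 89, y +-32 mm. End stops at x +-36.5 to +-40.5 mm, 20 mm wide, rise to z 37 mm and hold the plate along x; its long sides are free
- clamp (a joint): toggle clamp angle: 0 shut (handle upright, arm level along the fixture's -x, its pad on the plate 14 mm from the plate's centre), grows as the handle tips to the fixture's +x and the arm swings up; stop at 1.9. Gravity shuts it below about 0.55 rad and opens it beyond; with friction it falls open by itself from about 0.8 rad. A push of 2 to 4 N on the handle moves it
- clamp_grip (a point): centre of the clamp's black handle grip, a cylinder 18 mm in diameter and 45 mm long, 62 mm from the hinge; the handle's end is 85 mm from the hinge. Shut, the handle's end is 141 mm above the bench, the arm's top 60 mm (its spindle nut 66 mm), and the arm reaches 57 mm from the hinge over the plate
- block: white ceramic soldering block, loose, 100 (x) x 40 (y) x 25 mm high. Origin: centre of its underside
- plate: copper plate, loose, 70 (x) x 52 (y) x 6 mm thick (wider than block and pedestal, so it overhangs both at its long sides), lying on the fixture's pedestal under the clamp with its x along the fixture's. Origin: centre of its underside
- collar: the wider brass collar, a loose ring standing upright: outside diameter 40 mm, bore 33 mm, height 18 mm. Origin: centre of its underside
- spare: the narrow brass collar, not needed: outside diameter 25 mm, bore 19 mm, height 18 mm. Origin: centre of its underside
- weight: turned steel weight, loose, standing on its spigot: spigot 26 mm diameter, z 0 to 10 mm; flange 43 mm diameter, z 10 to 22 mm; round grip 22 mm diameter, z 22 to 52 mm. Origin: centre of the spigot's underside. In the collar the flange rests on the collar's rim
- hammer: small hammer, 220 mm long, lying on the bench beside the work, not needed. Origin: underside, about the middle of its length; x along the handle towards the head
Not all that is in view belongs to the job. What is meant by the plate is not blue or turquoise, and is the larger of those in its own colour.

How it is judged (in metres and radians):
On the way, in this order (a step that is already met when the one before it is completed fails the run):
1. the clamp has been flipped open, the plate still on its pedestal (value of joint clamp above 1.3 rad and z of plate in the frame of fixture below 0.04 m and horizontal distance between plate and fixture below 0.015 m), for 0.2 s.
2. the block lies on the stand, let go (horizontal distance between block and stand below 0.012 m and z of block in the frame of stand between 0.027 and 0.033 m and angle between block's own z axis and vertical below 0.1 rad and contact force between the fingers and block below 0.1 N and linear speed of block below 0.02 m/s), for 0.2 s.
3. the copper plate lies along the block, let go (horizontal distance between plate and block below 0.01 m and z of plate in the frame of block between 0.022 and 0.028 m and angle between plate's own z axis and vertical below 0.1 rad and angle between the x axis of plate and the x axis of block, either way round below 0.17 rad and contact force between the fingers and plate below 0.1 N and linear speed of plate below 0.02 m/s), for 0.2 s.
4. the wide collar stands on the plate, let go (horizontal distance between collar and plate below 0.008 m and z of collar in the frame of plate between 0.003 and 0.009 m and angle between collar's own z axis and vertical below 0.1 rad and contact force between the fingers and collar below 0.1 N and linear speed of collar below 0.02 m/s), for 0.2 s.
5. the weight sits in the collar, let go (horizontal distance between weight and collar below 0.006 m and z of weight in the frame of collar between 0.005 and 0.011 m and angle between weight's own z axis and vertical below 0.1 rad and contact force between the fingers and weight below 0.1 N and linear speed of weight below 0.02 m/s), for 0.2 s.
At the end, for the whole second after the job is handed in: Clamp open (over 1.3 rad); block on stand within 12 mm of centre, plate on block within 10 mm and 0.17 rad of its long direction, wide collar on plate within 8 mm, weight seated in collar within 6 mm; heights within 3 mm, all upright, released and at rest (all of step 2 and all of step 3 and all of step 4 and all of step 5 and value of joint clamp above 1.3 rad); the robot touches nothing.
It fails at once if the narrow collar is moved more than 20 mm (distance of spare from where it was at the start of the episode above 0.02 m).
It fails at once if the hammer is moved more than 25 mm (distance of hammer from where it was at the start of the episode above 0.025 m).
It also fails if it takes over 144 s, if anything falls off the work surface, if the arm or the gripper's body presses on something with over 40 N, if the wrist force passes 120 N, or if a joint passes its speed limit or range.

## Working session

There is one attempt and no reset: what is moved stays moved. The work goes in short steps, Python scripts to look and compute and a shell command to move; the robot and the scene stay as the last step left them, time stands still between calls to the robot, and variables do not carry over. Pictures are saved under pics/ and viewed, at most 14 in all, crops included, and the job is handed in when it is done.

```bash
mkdir -p pics; cat > h.py <<'E'
import numpy as np, cv2
from cell import readout, viewer, order, robot
def shot(n,f):
    d=viewer.grab_frame(n); cv2.imwrite('pics/'+f+'.png',d['frame'][:,:,::-1]); np.save('pics/'+f+'.npy',{k:v for k,v in d.items()},allow_pickle=True); return d
def load(f): return np.load('pics/'+f+'.npy',allow_pickle=True).item()
def K(d):
    f=200/np.tan(np.radians(d['vertical_fov'])/2); return f
def ray(d,u,v):
    f=K(d); x=(u-d['cx'])/f; y=(v-d['cy'])/f; rd=np.hypot(x,y); r=rd
    for _ in range(30): r=rd/(1+d['k1']*r*r)
    s=r/rd if rd>0 else 1
    P=np.array(d['pose']); return P[:3,3],P[:3,:3]@np.array([x*s,-y*s,-1])
def at(d,u,v,z):
    o,r=ray(d,u,v); return o+r*(z-o[2])/r[2]
def proj(d,p):
    P=np.array(d['pose']); c=P[:3,:3].T@(np.asarray(p)-P[:3,3]); x=c[0]/-c[2]; y=-c[1]/-c[2]; k=1+d['k1']*(x*x+y*y); f=K(d)
    return np.array([d['cx']+f*x*k,d['cy']+f*y*k])
E
python3 - <<'E'
from h import *
for n in('side','top'):
    d=shot(n,n+'0'); print(n,d['vertical_fov'],d['cx'],d['cy'],d['k1'],np.round(d['pose'],3).tolist())
s=readout.sense(); print({k:np.round(v,3).tolist() for k,v in s.items()},robot.hold_point_z)
E
```

```text
side 50.03848522359721 311.6478825137991 195.34422516556754 0.03240473433417845 [[0.982, 0.129, -0.141, 0.371], [-0.191, 0.645, -0.74, -0.705], [-0.005, 0.753, 0.658, 0.776], [0.0, 0.0, 0.0, 1.0]]
top 56.18585700751442 315.93690763824463 199.82779694379983 -0.04628769537949305 [[-0.027, 0.993, -0.112, 0.413], [-0.999, -0.024, 0.026, 0.067], [0.023, 0.113, 0.993, 1.061], [0.0, 0.0, 0.0, 1.0]]
{'time': 0.1, 'joint_positions': [61.632, 21.838, 74.38, -0.001, 83.858, -12.336], 'qd': [0.008, -0.102, -0.129, -0.007, 0.005, -0.07], 'effort': [0.005, -44.922, -23.166, -0.0, 0.004, 0.0], 'tcp_pos': [0.152, 0.528, 0.206], 'ee_rot': [[-0.961, 0.276, -0.001], [0.276, 0.961, -0.001], [0.0, -0.001, -1.0]], 'wrist_force': [-0.205, -0.006, -0.564], 'moment': [0.026, -0.022, -0.02], 'finger_force': 0.0, 'finger_gap': 1.003} 0.0187
```

View pics/top0.png

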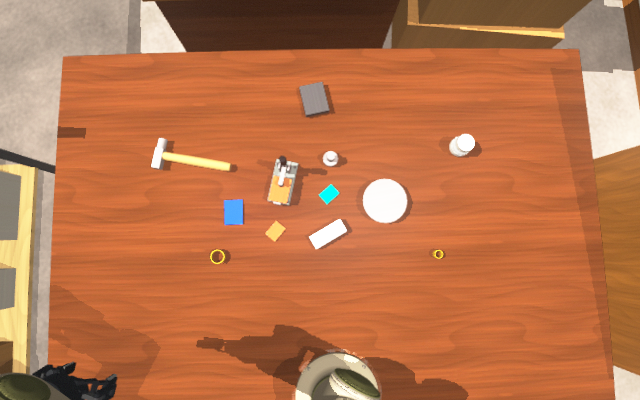

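View pics/side0.png

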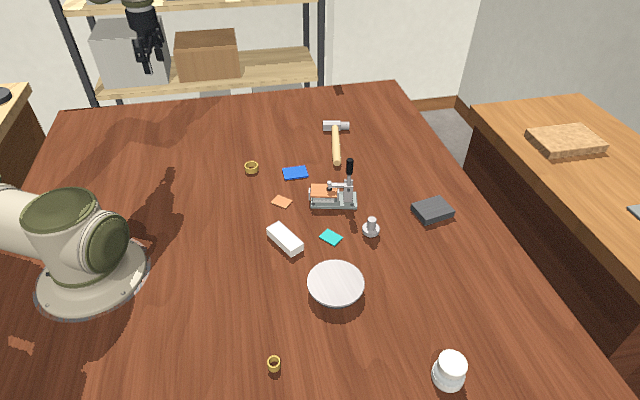

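The top view shows the fixture at (283,182) with its hinge towards the top, weight (331,158), stand (385,201), block (328,234), wide collar (218,257) and spare (438,254). The hammer is at (190,158). The side view agrees. Next I need enlarged crops.

```bash
python3 - <<'E'
from h import *
d=load('top0'); im=d['frame'][:,:,::-1]
c=cv2.resize(im[140:270,205:415],None,fx=3.8,fy=3.8,interpolation=cv2.INTER_CUBIC); cv2.imwrite('pics/topc.png',c)
s=load('side0')['frame'][:,:,::-1]
c=cv2.resize(s[145:310,235:395],None,fx=3.6,fy=3.6,interpolation=cv2.INTER_CUBIC); cv2.imwrite('pics/sidec.png',c)
hsv=cv2.cvtColor(im,cv2.COLOR_BGR2HSV)
def px(u,v): return hsv[v,u].tolist()
for n,(u,v) in dict(stand=(385,201),block=(328,234),wood=(330,215),plate=(275,196),orange=(276,231)).items(): print(n,px(u,v))
def blob(m,roi):
    x0,x1,y0,y1=roi; mm=np.zeros(m.shape,np.uint8); mm[y0:y1,x0:x1]=m[y0:y1,x0:x1]
    n,l,st,ce=cv2.connectedComponentsWithStats(mm); i=1+np.argmax(st[1:,4]); c=max(cv2.findContours((l==i).astype(np.uint8),0,2)[0],key=cv2.contourArea)
    return ce[i],st[i,4],cv2.minAreaRect(c)
white=((hsv[...,1]<80)&(hsv[...,2]>150)).astype(np.uint8)
yel=((hsv[...,0]>20)&(hsv[...,0]<35)&(hsv[...,1]>120)).astype(np.uint8)
for n,m,roi,z in[('stand',white,(355,415,170,230),.03),('block',white,(300,352,215,255),.025),('weight',white,(315,345,145,172),.03),('collar',yel,(205,232,243,270),.018),('spare',yel,(428,450,243,265),.018)]:
    ce,a,r=blob(m,roi); print(n,ce.round(1),a,np.round(r[0],1),np.round(r[1],1),round(r[2],1),at(d,*ce,z).round(4))
    if n=='block': print([at(d,*q,z)[:2].round(4).tolist() for q in cv2.boxPoints(r)])
E
```

```text
stand [15, 4, 255]
block [0, 0, 255]
wood [9, 153, 201]
plate [20, 141, 255]
orange [22, 138, 255]
stand [384.6 200.5] 1566 [385.  200.5] [43. 44.] 90.0 [ 0.5227 -0.151   0.03  ]
block [327.6 233.6] 564 [327.6 233.5] [15.3 36.9] 59.0 [0.4352 0.0105 0.025 ]
[[0.4287, 0.0651], [0.4788, -0.0239], [0.442, -0.0444], [0.3923, 0.0444]]
weight [330.  158.2] 184 [330.  158.5] [15. 14.] 90.0 [ 0.6458 -0.0024  0.03  ]
collar [217.  256.4] 59 [217.  256.5] [13. 14.] 90.0 [0.3804 0.3164 0.018 ]
spare [438.1 253.7] 35 [438. 254.] [8. 8.] 90.0 [ 0.3706 -0.2975  0.018 ]
```

View pics/topc.png

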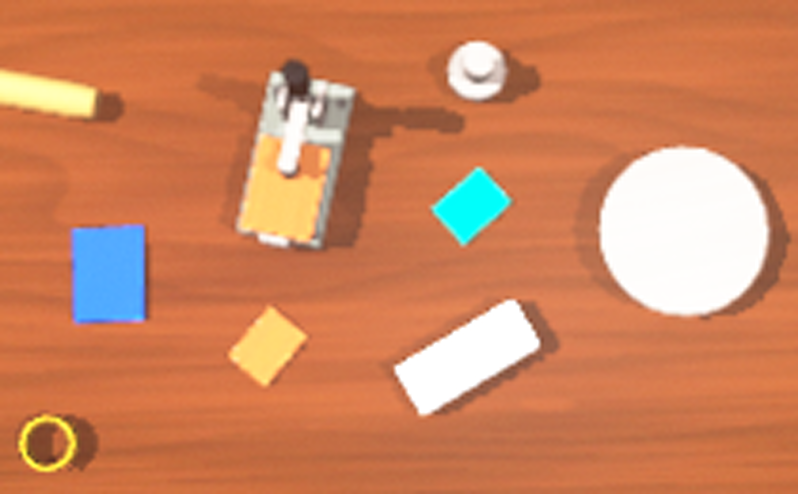

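View pics/sidec.png

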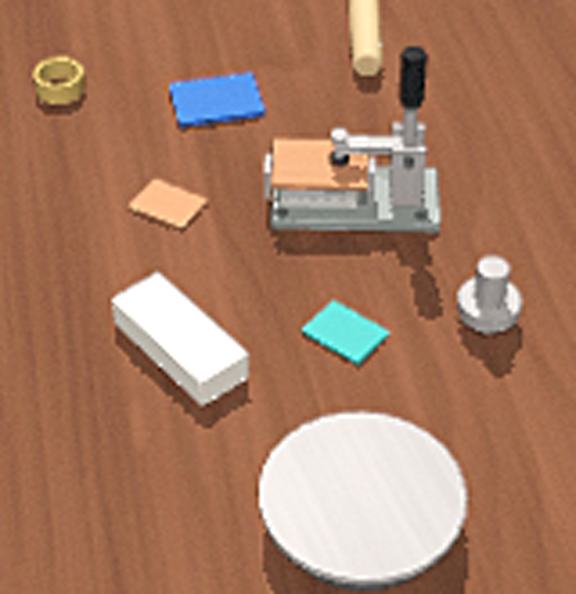

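Top crop: the plate is orange at about (285,190) and the handle's black end at (295,73). The grey base corners are (272,72), (356,88), (322,248), (238,232). The side crop shows the same parts. Now I'll fit poses.

```bash
python3 - <<'E'
from h import *
from scipy.optimize import least_squares
t=load('top0'); s=load('side0')
T=lambda u,v:(205+(u+.5)/3.8-.5,140+(v+.5)/3.8-.5); S=lambda u,v:(235+(u+.5)/3.6-.5,145+(v+.5)/3.6-.5)
def fit(obs,g):
    def w(p,q): c,si=np.cos(p[2]),np.sin(p[2]); return [p[0]+c*q[0]-si*q[1],p[1]+si*q[0]+c*q[1],q[2]]
    f=lambda p:np.concatenate([proj(d,w(p,q))-uv for d,uv,q in obs])
    r=least_squares(f,g,x_scale=[.01,.01,.1]); return r.x.round(4),np.degrees(r.x[2]).round(1),f(r.x).round(1)
ft=[(t,T(272,72),(.089,.032,.01)),(t,T(356,88),(.089,-.032,.01)),(t,T(322,248),(-.035,-.032,.01)),(t,T(238,232),(-.035,.032,.01)),(t,T(295,66),(.064,0,.141))]
fs=[(s,S(272,222),(-.035,-.032,.01)),(s,S(440,218),(.089,-.032,.01)),(s,S(413,50),(.064,0,.141))]
for o in(ft,fs,ft+fs): print('fix',fit(o,[.58,.12,0]))
g=[.435,.01,-.9]
bt=[(t,T(393,370),(-.05,-.02,.025)),(t,T(514,298),(.05,.02,.025))]
bt=[(t,T(*c),q) for c,q in zip([(514,298),(541,345),(421,416),(393,370)],[(.05,.02,.025),(.05,-.02,.025),(-.05,-.02,.025),(-.05,.02,.025)])]
bs=[(s,S(*c),q) for c,q in zip([(247,350),(205,378),(112,302),(157,272)],[(.05,-.02,.025),(-.05,-.02,.025),(-.05,.02,.025),(.05,.02,.025)])]
bs=[(s,S(*c),q) for c,q in zip([(247,350),(205,378),(112,302),(157,272)],[(.05,.02,.025),(.05,-.02,.025),(-.05,-.02,.025),(-.05,.02,.025)])]
for o in(bt,bs,bt+bs): print('block',fit(o,[.435,.01,-1.05]))
print('stand top',at(t,*T(684,231),.03)[:2],'side',at(s,*S(363,495),.03)[:2])
print('weight griptop',at(t,*T(480,60),.052)[:2],'side',at(s,*S(492,268),.052)[:2],'flange',at(t,*T(476,71),.022)[:2],at(s,*S(489,303),.022)[:2])
print('collar',at(t,*T(48,443),.018)[:2],at(s,*S(59,73),.018)[:2])
E
```

```text
fix (array([ 0.5604,  0.1383, -0.219 ]), np.float64(-12.5), array([-0. , -0.6, -0.2, -0.5,  0.1, -0.2, -0. , -0.3,  0.1,  1.4]))
fix (array([ 0.5619,  0.1392, -0.1708]), np.float64(-9.8), array([-0.1, -0. ,  0.2,  0.3, -0.2, -0.3]))
fix (array([ 0.5612,  0.1384, -0.2061]), np.float64(-11.8), array([-0.5, -0.7, -0.6, -0.9,  0.3, -0.6,  0.1, -0.4, -0.2,  1. , -0.7,
       -0.1, -0.3,  1.3, -0.3,  0.5]))
block (array([ 0.4351,  0.0104, -1.0643]), np.float64(-61.0), array([-0.5,  0.1, -0.1,  0.2,  0.3,  0.1,  0.3, -0.4]))
block (array([ 0.4392,  0.0107, -1.0306]), np.float64(-59.0), array([ 1.1,  0. , -0.2,  0.8, -0.6, -0.9, -0.3, -0.2]))
block (array([ 0.4374,  0.0105, -1.0464]), np.float64(-60.0), array([-0.8, -0.9, -0.3, -1. ,  0.5, -0.6,  0.3, -0.9,  0.2,  0.5, -1.3,
        1.1, -1.1, -0.9, -0.7, -0.1]))
stand top [ 0.52283438 -0.1510601 ] side [ 0.52600707 -0.15403257]
weight griptop [ 0.64865458 -0.00371469] side [ 0.64957808 -0.00479951] flange [ 0.64736307 -0.00257436] [ 0.64914119 -0.00808795]
collar [0.38094757 0.31566495] [0.38450131 0.31455875]
```

```bash
cat >> h.py <<'E'
def go(x,y,z,yaw=None):
    "yaw: world direction (deg) of tool y (mod 180). prints shift in current tool axes, then the turn about tool z"
    s=readout.sense(); R=np.array(s['ee_rot']); p=np.array(s['tcp_pos'])
    print('t',s['time'],'tcp',p.round(4),'shift',(R.T@(np.array([x,y,z])-p)*1000).round(1),end=' ')
    cur=np.degrees(np.arctan2(R[1,1],R[0,1]))
    if yaw is not None: print('yawy',round(cur,1),'turnz',-round((yaw-cur+90)%180-90,1),end=' ')
    t=np.cross(R[:,2],[0,0,-1]); print('tilt fix',np.degrees(R.T@t).round(2),'j',np.round(s['joint_positions'],0),'gap',round(85.4*s['finger_gap'],1),'F',np.round(s['wrist_force'],1),round(float(s['finger_force']),1))
E
python3 -m crank '[{"linear":[-43,-22,0],"delta_rot":[0,0,0],"claw":0},{"linear":[-43,-22,0],"delta_rot":[0,0,0],"claw":0},{"linear":[-43,-22,0],"delta_rot":[0,0,0],"claw":0},{"linear":[-43,-22,0],"delta_rot":[0,0,0],"claw":0},{"linear":[-43,-22,0],"delta_rot":[0,0,0],"claw":0},{"linear":[-43,-22,0],"delta_rot":[0,0,0],"claw":0},{"linear":[-43,-22,0],"delta_rot":[0,0,0],"claw":0},{"linear":[-43,-22,0],"delta_rot":[0,0,0],"claw":0},{"linear":[-43,-22,0],"delta_rot":[0,0,0],"claw":0},{"linear":[-43,-22,0],"delta_rot":[0,0,0],"claw":0},{"linear":[-43,-22,0],"delta_rot":[0,0,0],"claw":0},{"linear":[-43,-22,0],"delta_rot":[0,0,0],"claw":0},{"linear":[0,0,0],"delta_rot":[0,0,-4],"claw":0},{"linear":[0,0,0],"delta_rot":[0,0,0],"claw":0}]' 40
python3 -c "
from h import *
go(.575,.1355,.106,78)"
```

```text
time: 1.85
tcp_pos: [0.5749, 0.1321, 0.2055]
ee_rot: [[-0.978, 0.21, -0.001], [0.21, 0.978, 0.0], [0.001, -0.0, -1.0]]
wrist_force: [-0.2, -0.1, -0.6]
finger_gap: -0.001
finger_force: 0.0
t 1.85 tcp [0.5749 0.1321 0.2055] shift [ 0.5  3.4 99.5] yawy 77.9 turnz -0.1 tilt fix [-0.01 -0.07  0.  ] j [  1.  26.  68.   0.  86. -76.] gap -0.1 F [-0.2 -0.1 -0.6] 0.0
```

```bash
python3 -m crank '[{"linear":[0,3,33],"delta_rot":[0,0,0],"claw":0},{"linear":[0,0,33],"delta_rot":[0,0,0],"claw":0},{"linear":[0,0,33],"delta_rot":[0,0,0],"claw":0},{"linear":[0,0,0],"delta_rot":[0,0,0],"claw":0},{"linear":[-12,0,0],"delta_rot":[0,0,0],"claw":0},{"linear":[-12,0,0],"delta_rot":[0,0,0],"claw":0},{"linear":[-12,0,0],"delta_rot":[0,0,0],"claw":0},{"linear":[-12,0,0],"delta_rot":[0,0,0],"claw":0},{"linear":[-12,0,0],"delta_rot":[0,0,0],"claw":0},{"linear":[-12,0,0],"delta_rot":[0,0,0],"claw":0},{"linear":[-12,0,0],"delta_rot":[0,0,0],"claw":0},{"linear":[-12,0,0],"delta_rot":[0,0,0],"claw":0},{"linear":[-12,0,0],"delta_rot":[0,0,0],"claw":0},{"linear":[-12,0,0],"delta_rot":[0,0,0],"claw":0},{"linear":[-6,0,0],"delta_rot":[0,0,0],"claw":0},{"linear":[0,0,-40],"delta_rot":[0,0,0],"claw":0},{"linear":[0,0,-60],"delta_rot":[0,0,0],"claw":0},{"linear":[0,0,0],"delta_rot":[0,0,0],"claw":85}]'
python3 - <<'E'
from h import *
d=shot('side','side1'); go(.44,.01,.2,30)
c=cv2.resize(d['frame'][145:310,235:395,::-1],None,fx=3.6,fy=3.6,interpolation=cv2.INTER_CUBIC); cv2.imwrite('pics/sidec1.png',c)
E
```

```text
time: 4.1
tcp_pos: [0.7005, 0.1091, 0.2131]
ee_rot: [[-0.978, 0.208, 0.011], [0.208, 0.978, -0.0], [-0.01, 0.002, -1.0]]
wrist_force: [-1.1, 0.3, -0.5]
finger_gap: 0.201
finger_force: 0.0
t 4.15 tcp [0.6995 0.1091 0.2096] shift [ 233.2 -151.     8.4] yawy 78.0 turnz 48.0 tilt fix [ 0.05  0.28 -0.  ] j [ -1.  39.  44.  -0.  97. -79.] gap 24.8 F [-0.5 -1.1 -0.5] 0.0
```

View pics/sidec1.png

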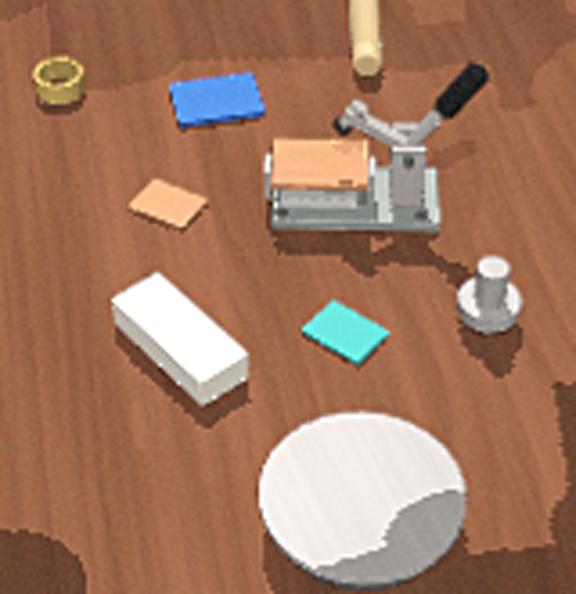

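The clamp is half open, with its handle at about 45°. I'll see whether it falls further.

```bash
python3 -m crank '[{"linear":[0,0,0],"delta_rot":[0,0,0],"claw":0},{"linear":[0,0,0],"delta_rot":[0,0,0],"claw":0},{"linear":[0,0,0],"delta_rot":[0,0,0],"claw":0},{"linear":[0,0,0],"delta_rot":[0,0,0],"claw":0},{"linear":[0,0,0],"delta_rot":[0,0,0],"claw":0},{"linear":[0,0,0],"delta_rot":[0,0,0],"claw":0}]'
python3 - <<'E'
from h import *
from scipy.optimize import least_squares
d=shot('side','side2'); a=load('side1')['frame'].astype(int); print(np.abs(a-d['frame'])[160:205,320:385].max(2).__gt__(60).sum())
go(.575,.1355,.106,78)
f=d['frame']
m=(f.max(2)<50).astype(np.uint8); m[:,:340]=0;m[:,385:]=0;m[:150]=0;m[190:]=0
print(cv2.connectedComponentsWithStats(m)[2:])
X=np.array([.5612,.1384]);c,s=np.cos(-.206),np.sin(-.206)
for th in(.5,.6,.7,.8,.9,1,1.2,1.5,1.9):
    x=.064+.062*np.sin(th); print(th,proj(d,[X[0]+c*x,X[1]+s*x,.056+.062*np.cos(th)]).round(1))
E
```

```text
time: 4.9
tcp_pos: [0.6988, 0.109, 0.2071]
ee_rot: [[-0.978, 0.208, -0.0], [0.208, 0.978, -0.0], [0.0, -0.0, -1.0]]
wrist_force: [-0.3, -0.5, 0.3]
finger_gap: -0.002
finger_force: 0.0
0
t 4.95 tcp [0.6988 0.109  0.2072] shift [1.266e+02 1.000e-01 1.012e+02] yawy 78.0 turnz -0.0 tilt fix [ 0.  0. -0.] j [ -1.  39.  44.   0.  97. -79.] gap 0.1 F [-0.5 -0.5 -1.1] 0.0
(array([[     0,      0,    640,    400, 255907],
       [   356,    163,     14,     14,     93]], dtype=int32), array([[319.48425405, 199.51083792],
       [362.82795699, 169.67741935]]))
0.5 [360.2 168.8]
0.6 [362.2 169.8]
0.7 [364. 171.]
0.8 [365.7 172.3]
0.9 [367.1 173.8]
1 [368.4 175.3]
1.2 [370.2 178.7]
1.5 [371.2 184.1]
1.9 [369.2 191.2]
```

The clamp stuck at about 0.62 rad. I'll push again, lower down (z 0.096) and holding at the end.

```bash
python3 -m crank '[{"linear":[46,0,0],"delta_rot":[0,0,0],"claw":0},{"linear":[46,0,0],"delta_rot":[0,0,0],"claw":0},{"linear":[0,0,0],"delta_rot":[0,0,0],"claw":0},{"linear":[0,0,40],"delta_rot":[0,0,0],"claw":0},{"linear":[0,0,40],"delta_rot":[0,0,0],"claw":0},{"linear":[0,0,31],"delta_rot":[0,0,0],"claw":0},{"linear":[0,0,0],"delta_rot":[0,0,0],"claw":0},{"linear":[0,0,0],"delta_rot":[0,0,0],"claw":0},{"linear":[-12,0,0],"delta_rot":[0,0,0],"claw":0},{"linear":[-12,0,0],"delta_rot":[0,0,0],"claw":0},{"linear":[-12,0,0],"delta_rot":[0,0,0],"claw":0},{"linear":[-12,0,0],"delta_rot":[0,0,0],"claw":0},{"linear":[-12,0,0],"delta_rot":[0,0,0],"claw":0},{"linear":[-12,0,0],"delta_rot":[0,0,0],"claw":0}]'
python3 -m crank '[{"linear":[-12,0,0],"delta_rot":[0,0,0],"claw":0},{"linear":[-12,0,0],"delta_rot":[0,0,0],"claw":0},{"linear":[-6,0,0],"delta_rot":[0,0,0],"claw":0},{"linear":[0,0,0],"delta_rot":[0,0,0],"claw":0},{"linear":[0,0,0],"delta_rot":[0,0,0],"claw":0},{"linear":[0,0,0],"delta_rot":[0,0,0],"claw":0}]'
python3 - <<'E'
from h import *
d=shot('side','side3'); go(.44,.01,.2,30)
c=cv2.resize(d['frame'][125:290,255:415,::-1],None,fx=3.6,fy=3.6,interpolation=cv2.INTER_CUBIC); cv2.imwrite('pics/sidec3.png',c)
E
```

```text
time: 6.7
tcp_pos: [0.6802, 0.1129, 0.0961]
ee_rot: [[-0.978, 0.209, 0.0], [0.209, 0.978, -0.0], [-0.0, 0.0, -1.0]]
wrist_force: [-0.4, -0.3, -0.2]
finger_gap: 0.004
finger_force: 0.0
time: 7.45
tcp_pos: [0.7083, 0.1071, 0.0963]
ee_rot: [[-0.978, 0.208, -0.0], [0.208, 0.978, 0.0], [0.0, 0.0, -1.0]]
wrist_force: [0.6, 0.4, -0.2]
finger_gap: -0.006
finger_force: 0.0
t 7.5 tcp [0.7084 0.1071 0.0963] shift [ 242.3 -150.8 -103.7] yawy 78.0 turnz 48.0 tilt fix [-0.  0.  0.] j [ -1.  43.  53.  -0.  84. -79.] gap -0.2 F [-0.4 -0.2  0.1] 0.0
```

View pics/sidec3.png

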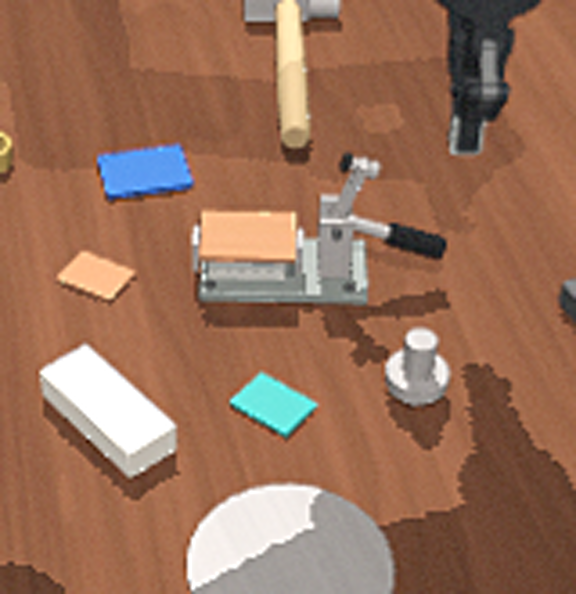

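The clamp is fully open, with the handle at (420,240) in the crop and the plate still in place. Next I check the TCP's projection against the picture.

```bash
python3 - <<'E'
from h import *
d=load('side3'); p=readout.sense()['tcp_pos']; print(proj(d,p), 'in crop',(proj(d,p)-[255,125])*3.6)
E
```

```text
[382.09707931 173.42538345] in crop [457.54948553 174.33138041]
```

```bash
python3 -m crank '[{"linear":[0,0,-50],"delta_rot":[0,0,0],"claw":0},{"linear":[0,0,-50],"delta_rot":[0,0,0],"claw":0},{"linear":[40,-25,0],"delta_rot":[0,0,0],"claw":0},{"linear":[40,-25,0],"delta_rot":[0,0,0],"claw":0},{"linear":[40,-25,0],"delta_rot":[0,0,0],"claw":0},{"linear":[40,-25,0],"delta_rot":[0,0,0],"claw":0},{"linear":[40,-25,0],"delta_rot":[0,0,0],"claw":0},{"linear":[40,-25,0],"delta_rot":[0,0,0],"claw":0},{"linear":[0,0,20],"delta_rot":[0,0,9.6],"claw":0},{"linear":[0,0,20],"delta_rot":[0,0,9.6],"claw":0},{"linear":[0,0,20],"delta_rot":[0,0,9.6],"claw":0},{"linear":[0,0,0],"delta_rot":[0,0,9.6],"claw":0},{"linear":[0,0,0],"delta_rot":[0,0,9.6],"claw":0},{"linear":[0,0,0],"delta_rot":[0,0,0],"claw":0},{"linear":[0,0,0],"delta_rot":[0,0,0],"claw":0}]'
python3 - <<'E'
from h import *
out=[]
for n in('side','top'):
    d=shot(n,n+'4'); p=np.array(readout.sense()['tcp_pos']); u,v=proj(d,p).round(0).astype(int); print(n,u,v)
    c=cv2.resize(d['frame'][v-50:v+50,u-50:u+50,::-1],None,fx=4,fy=4,interpolation=cv2.INTER_CUBIC); cv2.drawMarker(c,(202,202),(255,0,255),0,20,1); out.append(c)
cv2.imwrite('pics/cal4.png',np.hstack(out)); go(.4372,.0105,.11,30)
E
```

```text
time: 9.38
tcp_pos: [0.4425, 0.0103, 0.1363]
ee_rot: [[-0.502, 0.865, 0.0], [0.865, 0.502, -0.0], [-0.0, 0.0, -1.0]]
wrist_force: [0.7, 0.8, -0.8]
finger_gap: 0.0
finger_force: 0.0
side 284 200
top 330 230
t 9.475 tcp [0.4425 0.0103 0.1362] shift [ 2.9 -4.5 26.2] yawy 30.1 turnz 0.1 tilt fix [0.01 0.01 0.  ] j [-14.  15.  97.  -0.  68. -44.] gap 0.0 F [-0.   0.   0.2] 0.0
```

View pics/cal4.png

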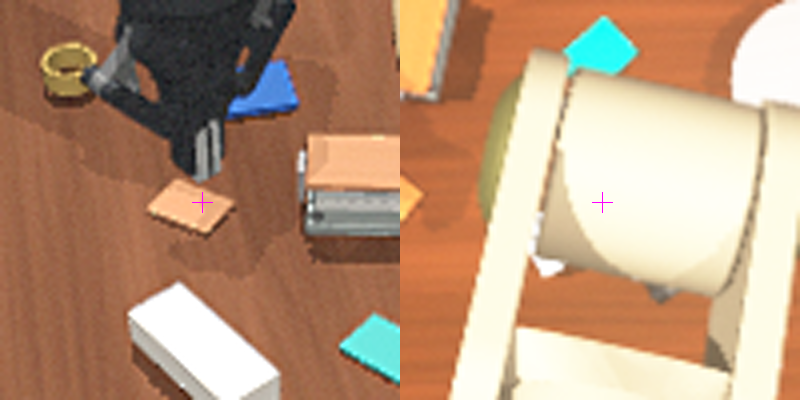

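In the side view the tip appears at (203,178), 6 px above the projected TCP (202,202), so there may be a height or y offset. I'll check against the start pictures.

```bash
python3 - <<'E'
from h import *
out=[]
for n in('side','top'):
    d=load(n+'0'); p=np.array([.152,.5285,.206]); u,v=proj(d,p).round(0).astype(int); print(n,u,v)
    im=cv2.copyMakeBorder(d['frame'][:,:,::-1].copy(),60,60,60,60,cv2.BORDER_CONSTANT)
    c=cv2.resize(im[v+10:v+110,u+10:u+110],None,fx=4,fy=4,interpolation=cv2.INTER_CUBIC); 
    R=np.array([[-.961,.276,0],[.276,.961,0],[0,0,-1]])
    for q,col in(((0,0,0),(255,0,255)),((0,.043,0),(0,255,0)),((0,-.043,0),(0,255,0)),((0,0,-.05),(255,255,0)),((0,0,-.15),(255,255,0))):
        a=(proj(d,p+R@np.array(q))-[u-50,v-50])*4+2; cv2.drawMarker(c,tuple(int(k) for k in a),col,0,14,1)
    out.append(c)
cv2.imwrite('pics/cal0.png',np.hstack(out))
E
```

```text
side 158 79
top 102 365
```

View pics/cal0.png

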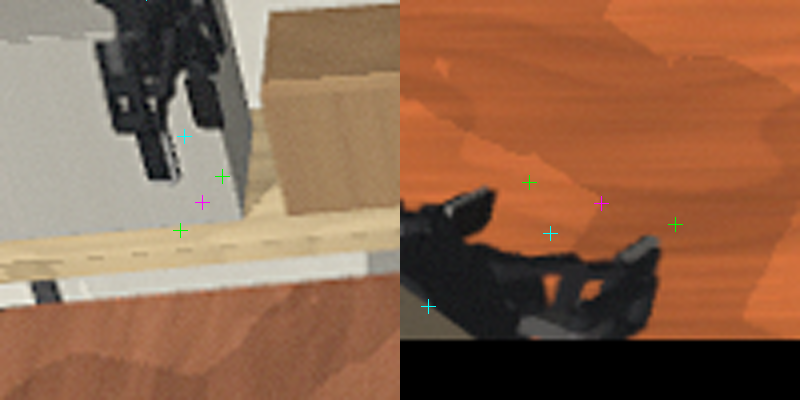

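The projections disagree with where the tips really are, so I'll measure height by touching free bench near (0.36,-0.12).

```bash
python3 -m crank '[{"linear":[-24,-45,0],"delta_rot":[0,0,0],"claw":0},{"linear":[-24,-45,0],"delta_rot":[0,0,0],"claw":0},{"linear":[-24,-45,0],"delta_rot":[0,0,0],"claw":0},{"linear":[0,0,50],"delta_rot":[0,0,0],"claw":0},{"linear":[0,0,50],"delta_rot":[0,0,0],"claw":0},{"linear":[0,0,15],"delta_rot":[0,0,0],"claw":0},{"linear":[0,0,0],"delta_rot":[0,0,0],"claw":0},{"linear":[0,0,0],"delta_rot":[0,0,0],"claw":0}]'
python3 - <<'E'
from h import *
out=[]
for n in('side','top'):
    d=shot(n,n+'5'); p=np.array(readout.sense()['tcp_pos']); u,v=proj(d,p).round(0).astype(int); print(n,u,v)
    c=cv2.resize(d['frame'][v-50:v+50,u-50:u+50,::-1],None,fx=4,fy=4,interpolation=cv2.INTER_CUBIC); cv2.drawMarker(c,(202,202),(255,0,255),0,20,1); out.append(c)
cv2.imwrite('pics/cal5.png',np.hstack(out)); go(.4372,.0105,.11,30)
E
```

```text
time: 10.48
tcp_pos: [0.3621, -0.1198, 0.0218]
ee_rot: [[-0.5, 0.866, 0.001], [0.866, 0.5, -0.001], [-0.001, 0.001, -1.0]]
wrist_force: [0.3, -0.1, 0.6]
finger_gap: 0.0
finger_force: 0.0
side 258 284
top 375 259
t 10.575 tcp [ 0.3621 -0.1198  0.022 ] shift [ 75.1 130.3 -88.1] yawy 30.0 turnz -0.0 tilt fix [ 0.05  0.11 -0.  ] j [-36.  21. 115.   0.  43. -66.] gap 0.2 F [-0.1  1.  -0.8] 0.0
```

View pics/cal5.png

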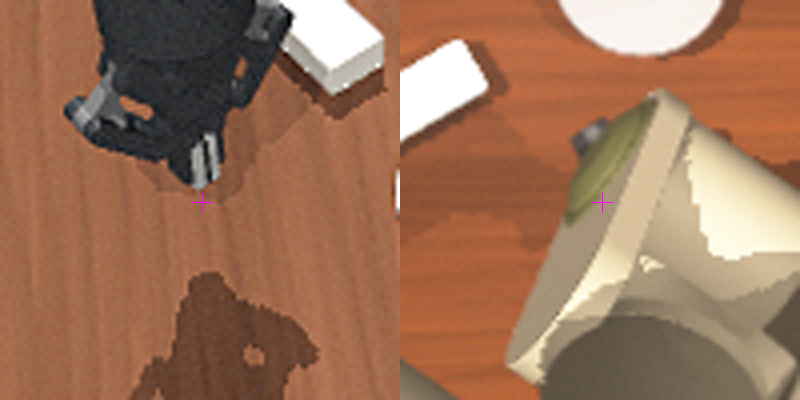

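```bash
for i in 1; do python3 -m crank '[{"linear":[0,0,6],"delta_rot":[0,0,0],"claw":0},{"linear":[0,0,6],"delta_rot":[0,0,0],"claw":0},{"linear":[0,0,5],"delta_rot":[0,0,0],"claw":0},{"linear":[0,0,0],"delta_rot":[0,0,0],"claw":0}]'; done
python3 -m crank '[{"linear":[0,0,2],"delta_rot":[0,0,0],"claw":0},{"linear":[0,0,0],"delta_rot":[0,0,0],"claw":0}]'
python3 -m crank '[{"linear":[0,0,2],"delta_rot":[0,0,0],"claw":0},{"linear":[0,0,0],"delta_rot":[0,0,0],"claw":0}]'
python3 -m crank '[{"linear":[0,0,2],"delta_rot":[0,0,0],"claw":0},{"linear":[0,0,0],"delta_rot":[0,0,0],"claw":0}]'
```

```text
time: 11.08
tcp_pos: [0.3614, -0.1194, 0.0037]
ee_rot: [[-0.5, 0.866, -0.001], [0.866, 0.5, 0.001], [0.001, -0.0, -1.0]]
wrist_force: [-0.4, -0.2, 0.1]
finger_gap: 0.004
finger_force: 0.0
time: 11.32
tcp_pos: [0.3616, -0.1195, 0.0021]
ee_rot: [[-0.5, 0.866, -0.0], [0.866, 0.5, 0.0], [0.0, -0.0, -1.0]]
wrist_force: [-0.8, 0.1, 0.3]
finger_gap: 0.003
finger_force: 0.0
time: 11.58
tcp_pos: [0.3615, -0.1195, 0.0]
ee_rot: [[-0.5, 0.866, -0.0], [0.866, 0.5, 0.0], [0.0, -0.0, -1.0]]
wrist_force: [-0.8, 0.3, -0.1]
finger_gap: -0.003
finger_force: 0.0
time: 11.82
tcp_pos: [0.3615, -0.1195, -0.002]
ee_rot: [[-0.499, 0.866, -0.0], [0.866, 0.499, 0.0], [0.0, -0.0, -1.0]]
wrist_force: [0.1, -0.4, 0.0]
finger_gap: -0.002
finger_force: 0.0
```

```bash
for i in 1; do python3 -m crank '[{"linear":[0,0,2],"delta_rot":[0,0,0],"claw":0},{"linear":[0,0,0],"delta_rot":[0,0,0],"claw":0}]'|sed -n 2,4p
python3 -m crank '[{"linear":[0,0,2],"delta_rot":[0,0,0],"claw":0},{"linear":[0,0,0],"delta_rot":[0,0,0],"claw":0}]'|sed -n 2,4p
python3 -m crank '[{"linear":[0,0,2],"delta_rot":[0,0,0],"claw":0},{"linear":[0,0,0],"delta_rot":[0,0,0],"claw":0}]'|sed -n 2,4p
python3 -m crank '[{"linear":[0,0,2],"delta_rot":[0,0,0],"claw":0},{"linear":[0,0,0],"delta_rot":[0,0,0],"claw":0}]'|sed -n 2,4p; done
```

```text
tcp_pos: [0.3615, -0.1195, -0.004]
ee_rot: [[-0.5, 0.866, -0.0], [0.866, 0.5, 0.0], [0.0, -0.0, -1.0]]
wrist_force: [0.1, -0.4, 0.6]
tcp_pos: [0.3615, -0.1195, -0.006]
ee_rot: [[-0.5, 0.866, -0.0], [0.866, 0.5, 0.0], [0.0, -0.0, -1.0]]
wrist_force: [0.9, -0.4, 0.6]
tcp_pos: [0.3615, -0.1195, -0.008]
ee_rot: [[-0.5, 0.866, -0.0], [0.866, 0.5, 0.0], [0.0, -0.0, -1.0]]
wrist_force: [0.1, -0.6, -0.5]
tcp_pos: [0.3615, -0.1195, -0.01]
ee_rot: [[-0.5, 0.866, -0.0], [0.866, 0.5, 0.0], [0.0, -0.0, -1.0]]
wrist_force: [-0.3, -0.4, 0.5]
```

```bash
for i in 1; do python3 -m crank '[{"linear":[0,0,1.5],"delta_rot":[0,0,0],"claw":0},{"linear":[0,0,0],"delta_rot":[0,0,0],"claw":0}]'|sed -n '2p;4p'
python3 -m crank '[{"linear":[0,0,1.5],"delta_rot":[0,0,0],"claw":0},{"linear":[0,0,0],"delta_rot":[0,0,0],"claw":0}]'|sed -n '2p;4p'
python3 -m crank '[{"linear":[0,0,1.5],"delta_rot":[0,0,0],"claw":0},{"linear":[0,0,0],"delta_rot":[0,0,0],"claw":0}]'|sed -n '2p;4p'
python3 -m crank '[{"linear":[0,0,1.5],"delta_rot":[0,0,0],"claw":0},{"linear":[0,0,0],"delta_rot":[0,0,0],"claw":0}]'|sed -n '2p;4p'; done
```

```text
tcp_pos: [0.3615, -0.1195, -0.0114]
wrist_force: [0.6, 0.5, 0.3]
tcp_pos: [0.3615, -0.1195, -0.013]
wrist_force: [0.2, -0.0, -0.0]
tcp_pos: [0.3615, -0.1195, -0.0145]
wrist_force: [0.4, 0.4, -1.2]
tcp_pos: [0.3615, -0.1195, -0.016]
wrist_force: [0.1, -0.7, -0.3]
```

```bash
python3 - <<'E'
from h import *
d=shot('side','side6'); p=np.array(readout.sense()['tcp_pos']); u,v=proj(d,p).round(0).astype(int); print(u,v)
c=cv2.resize(d['frame'][v-50:v+30,u-50:u+50,::-1],None,fx=6,fy=6,interpolation=cv2.INTER_CUBIC); cv2.drawMarker(c,(302,302),(255,0,255),0,20,1); cv2.imwrite('pics/c6.png',c)
E
```

```text
259 294
```

View pics/c6.png

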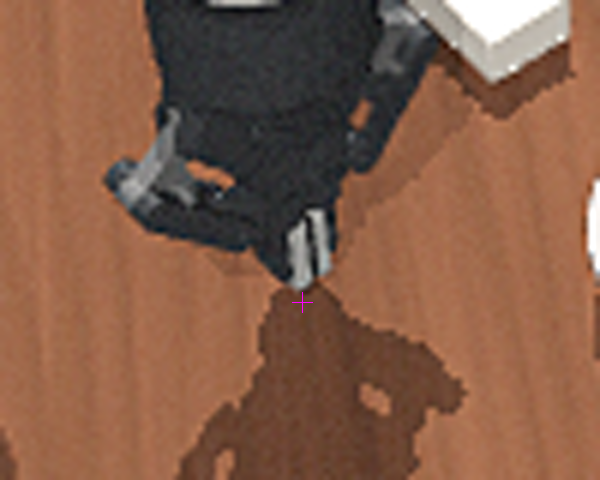

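The shadow nearly meets the tip (300,292), so contact is close. I'll continue.

```bash
for i in 1; do python3 -m crank '[{"linear":[0,0,1],"delta_rot":[0,0,0],"claw":0},{"linear":[0,0,0],"delta_rot":[0,0,0],"claw":0}]'|sed -n '2p;4p'
python3 -m crank '[{"linear":[0,0,1],"delta_rot":[0,0,0],"claw":0},{"linear":[0,0,0],"delta_rot":[0,0,0],"claw":0}]'|sed -n '2p;4p'
python3 -m crank '[{"linear":[0,0,1],"delta_rot":[0,0,0],"claw":0},{"linear":[0,0,0],"delta_rot":[0,0,0],"claw":0}]'|sed -n '2p;4p'
python3 -m crank '[{"linear":[0,0,1],"delta_rot":[0,0,0],"claw":0},{"linear":[0,0,0],"delta_rot":[0,0,0],"claw":0}]'|sed -n '2p;4p'; done
```

```text
tcp_pos: [0.3616, -0.1195, -0.0169]
wrist_force: [-0.1, 0.2, -0.9]
tcp_pos: [0.3616, -0.1195, -0.0179]
wrist_force: [0.3, 0.6, 0.2]
tcp_pos: [0.3616, -0.1196, -0.0189]
wrist_force: [0.1, 0.5, 1.3]
tcp_pos: [0.3615, -0.1195, -0.0199]
wrist_force: [0.3, 0.8, 0.1]
```

```bash
for i in 1; do python3 -m crank '[{"linear":[0,0,1],"delta_rot":[0,0,0],"claw":0},{"linear":[0,0,0],"delta_rot":[0,0,0],"claw":0}]'|sed -n '2p;4p'
python3 -m crank '[{"linear":[0,0,1],"delta_rot":[0,0,0],"claw":0},{"linear":[0,0,0],"delta_rot":[0,0,0],"claw":0}]'|sed -n '2p;4p'
python3 -m crank '[{"linear":[0,0,1],"delta_rot":[0,0,0],"claw":0},{"linear":[0,0,0],"delta_rot":[0,0,0],"claw":0}]'|sed -n '2p;4p'; done
python3 - <<'E'
from h import *
d=shot('side','side7'); p=np.array(readout.sense()['tcp_pos']); u,v=proj(d,p).round(0).astype(int); print(u,v)
c=cv2.resize(d['frame'][v-50:v+30,u-50:u+50,::-1],None,fx=6,fy=6,interpolation=cv2.INTER_CUBIC); cv2.drawMarker(c,(302,302),(255,0,255),0,20,1); cv2.imwrite('pics/c7.png',c)
a=load('side6')['frame'].astype(int); print(np.abs(a-d['frame']).max(2).__gt__(40).sum())
E
```

```text
tcp_pos: [0.3615, -0.1195, -0.0209]
wrist_force: [-0.8, 0.8, -0.4]
tcp_pos: [0.3615, -0.1195, -0.0219]
wrist_force: [-0.3, 0.6, -0.4]
tcp_pos: [0.3615, -0.1195, -0.0229]
wrist_force: [0.6, -0.7, 0.5]
259 296
3788
```

```bash
python3 - <<'E'
from h import *
for f,z in(('side5',.022),('side6',-.016),('side7',-.0229)):
    d=load(f); h=cv2.cvtColor(d['frame'],cv2.COLOR_RGB2HSV).astype(int)
    m=(h[...,1]<60)&(h[...,2]>50); m[:260]=0; m[:,:250]=0; m[:,268:]=0
    v,u=np.nonzero(m); P=proj(d,[.3616,-.1195,z]); print(f,'proj',P.round(1),'light tip max v',v.max(),u[v==v.max()], 'u mean',u.mean(), at(d,u[v==v.max()].mean(),v.max(),0).round(4))
E
```

```text
side5 proj [257.6 283.8] light tip max v 281 [257] u mean 257.5702479338843 [ 0.3609 -0.0945  0.    ]
side6 proj [259.  294.4] light tip max v 291 [257 258 259 260] u mean 257.877094972067 [ 0.3615 -0.1222  0.    ]
side7 proj [259.3 296.3] light tip max v 293 [258 259 260] u mean 257.609756097561 [ 0.362  -0.1277  0.    ]
```

```bash
for i in 1; do python3 -m crank '[{"linear":[0,0,1],"delta_rot":[0,0,0],"claw":0},{"linear":[0,0,1],"delta_rot":[0,0,0],"claw":0},{"linear":[0,0,0],"delta_rot":[0,0,0],"claw":0}]'|sed -n '2p;4p'
python3 -m crank '[{"linear":[0,0,1],"delta_rot":[0,0,0],"claw":0},{"linear":[0,0,0],"delta_rot":[0,0,0],"claw":0}]'|sed -n '2p;4p'
python3 -m crank '[{"linear":[0,0,1],"delta_rot":[0,0,0],"claw":0},{"linear":[0,0,0],"delta_rot":[0,0,0],"claw":0}]'|sed -n '2p;4p'
python3 -m crank '[{"linear":[0,0,1],"delta_rot":[0,0,0],"claw":0},{"linear":[0,0,0],"delta_rot":[0,0,0],"claw":0}]'|sed -n '2p;4p'; done
```

```text
tcp_pos: [0.3615, -0.1195, -0.025]
wrist_force: [0.3, -0.2, 1.0]
tcp_pos: [0.3616, -0.1196, -0.0252]
wrist_force: [-3.2, 2.1, 15.6]
tcp_pos: [0.3617, -0.1196, -0.0253]
wrist_force: [-6.1, 2.7, 37.8]
tcp_pos: [0.3617, -0.1196, -0.0254]
wrist_force: [-7.8, 4.8, 59.7]
```

Contact is at a reported z of -0.025, so the real shut tip sits 25 mm behind the reported TCP. I'll use that correction, lift, open and go to the block.

```bash
python3 -m crank '[{"linear":[0,0,-40],"delta_rot":[0,0,0],"claw":85},{"linear":[0,0,-35],"delta_rot":[0,0,0],"claw":85},{"linear":[25,43,0],"delta_rot":[0,0,0],"claw":85},{"linear":[25,43,0],"delta_rot":[0,0,0],"claw":85},{"linear":[25,43,0],"delta_rot":[0,0,0],"claw":85},{"linear":[0,0,0],"delta_rot":[0,0,0],"claw":85},{"linear":[0,0,0],"delta_rot":[0,0,0],"claw":85},{"linear":[0,0,0],"delta_rot":[0,0,0],"claw":85}]' 50
python3 -c "
from h import *
go(.4372,.0105,-.023,30)"
```

```text
time: 17.8
tcp_pos: [0.4354, 0.009, 0.0471]
ee_rot: [[-0.498, 0.867, -0.0], [0.867, 0.498, -0.0], [0.0, -0.0, -1.0]]
wrist_force: [-0.2, 0.3, 0.9]
finger_gap: 0.994
finger_force: 0.0
t 17.8 tcp [0.4354 0.009  0.0471] shift [ 0.4  2.3 70.1] yawy 29.9 turnz -0.1 tilt fix [-0.02 -0.01  0.  ] j [-14.  23. 105.  -0.  52. -44.] gap 84.9 F [-0.2  0.3  0.9] 0.0
```

```bash
python3 -m crank '[{"linear":[0,2,25],"delta_rot":[0,0,0],"claw":85},{"linear":[0,0,25],"delta_rot":[0,0,0],"claw":85},{"linear":[0,0,12],"delta_rot":[0,0,0],"claw":85},{"linear":[0,0,8],"delta_rot":[0,0,0],"claw":85},{"linear":[0,0,0],"delta_rot":[0,0,0],"claw":30},{"linear":[0,0,0],"delta_rot":[0,0,0],"claw":30},{"linear":[0,0,0],"delta_rot":[0,0,0],"claw":30},{"linear":[0,0,0],"delta_rot":[0,0,0],"claw":30},{"linear":[0,0,0],"delta_rot":[0,0,0],"claw":30},{"linear":[0,0,0],"delta_rot":[0,0,0],"claw":30},{"linear":[0,0,0],"delta_rot":[0,0,0],"claw":30},{"linear":[0,0,0],"delta_rot":[0,0,0],"claw":30}]' 50
```

```text
time: 19.3
tcp_pos: [0.438, 0.0108, -0.0221]
ee_rot: [[-0.5, 0.866, 0.002], [0.866, 0.5, -0.0], [-0.001, 0.001, -1.0]]
wrist_force: [-1.2, 0.1, 4.7]
finger_gap: 0.459
finger_force: 50.8
```

```bash
python3 -m crank '[{"linear":[0,0,-20],"delta_rot":[0,0,0],"claw":30},{"linear":[0,0,-25],"delta_rot":[0,0,0],"claw":30},{"linear":[0,0,-25],"delta_rot":[0,0,0],"claw":30},{"linear":[-37,-1,0],"delta_rot":[0,0,0],"claw":30},{"linear":[-37,-2,0],"delta_rot":[0,0,0],"claw":30},{"linear":[-37,-2,0],"delta_rot":[0,0,0],"claw":30},{"linear":[-37,-1,0],"delta_rot":[0,0,0],"claw":30},{"linear":[-37,-1,0],"delta_rot":[0,0,0],"claw":30},{"linear":[0,0,0],"delta_rot":[0,0,0],"claw":30},{"linear":[0,0,0],"delta_rot":[0,0,0],"claw":30}]'
python3 - <<'E'
from h import *
go(.5244,-.1525,.009,30); d=shot('side','side8'); e=shot('top','top8')
a=cv2.resize(d['frame'][190:310,265:385,::-1],None,fx=4,fy=4,interpolation=cv2.INTER_CUBIC); cv2.imwrite('pics/c8.png',a)
E
```

```text
time: 20.55
tcp_pos: [0.5233, -0.1522, 0.047]
ee_rot: [[-0.5, 0.866, -0.001], [0.866, 0.5, 0.001], [0.001, -0.001, -1.0]]
wrist_force: [-0.6, -0.2, -2.6]
finger_gap: 0.458
finger_force: 51.2
t 20.55 tcp [ 0.5233 -0.1522  0.047 ] shift [-0.9  0.8 38. ] yawy 30.0 turnz -0.0 tilt fix [-0.03 -0.06  0.  ] j [-29.  31.  88.   0.  61. -59.] gap 39.1 F [-0.6 -0.2 -2.6] 51.2
```

View pics/c8.png

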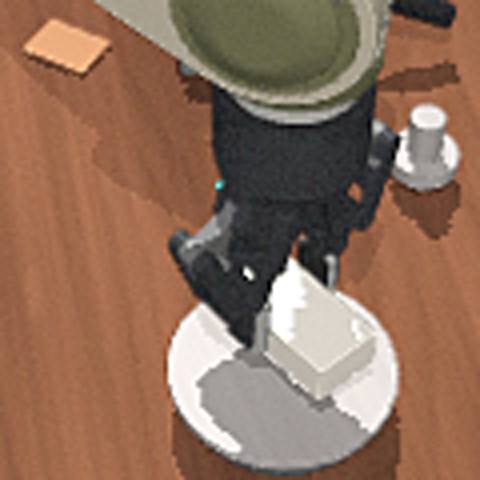

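The block is held level above the stand (320,340). I'll lower it and let go.

```bash
python3 -m crank '[{"linear":[-1,1,15],"delta_rot":[0,0,0],"claw":30},{"linear":[0,0,15],"delta_rot":[0,0,0],"claw":30},{"linear":[0,0,8.5],"delta_rot":[0,0,0],"claw":30},{"linear":[0,0,0],"delta_rot":[0,0,0],"claw":30},{"linear":[0,0,0],"delta_rot":[0,0,0],"claw":30}]'
python3 -m crank '[{"linear":[0,0,0],"delta_rot":[0,0,0],"claw":70},{"linear":[0,0,0],"delta_rot":[0,0,0],"claw":70},{"linear":[0,0,0],"delta_rot":[0,0,0],"claw":70},{"linear":[0,0,0],"delta_rot":[0,0,0],"claw":70},{"linear":[0,0,-40],"delta_rot":[0,0,0],"claw":85},{"linear":[0,0,-40],"delta_rot":[0,0,0],"claw":85},{"linear":[0,0,-20],"delta_rot":[0,0,-9.6],"claw":85},{"linear":[0,0,0],"delta_rot":[0,0,-9.6],"claw":85},{"linear":[0,0,0],"delta_rot":[0,0,-9.6],"claw":85},{"linear":[0,0,0],"delta_rot":[0,0,-9.6],"claw":85},{"linear":[0,0,0],"delta_rot":[0,0,-9.6],"claw":85},{"linear":[0,0,0],"delta_rot":[0,0,0],"claw":85}]'
python3 -c "
from h import *
go(.5612,.1384,.06,78)"
```

```text
time: 21.28
tcp_pos: [0.5252, -0.1532, 0.0082]
ee_rot: [[-0.5, 0.866, -0.0], [0.866, 0.5, 0.0], [0.0, -0.0, -1.0]]
wrist_force: [0.1, -0.6, -2.0]
finger_gap: 0.453
finger_force: 51.2
time: 22.78
tcp_pos: [0.5252, -0.1532, 0.1086]
ee_rot: [[-0.978, 0.21, -0.0], [0.21, 0.978, 0.0], [0.0, 0.0, -1.0]]
wrist_force: [0.3, -0.2, -0.9]
finger_gap: 0.996
finger_force: 0.0
t 22.775 tcp [ 0.5252 -0.1532  0.1086] shift [ 26.1 292.7  48.6] yawy 77.9 turnz -0.1 tilt fix [ 0. -0. -0.] j [ -29.   27.   84.    0.   70. -107.] gap 85.0 F [ 0.3 -0.2 -0.9] 0.0
```

```bash
python3 -m crank '[{"linear":[6.4,49,0],"delta_rot":[0,0,0],"claw":85},{"linear":[6.4,49,0],"delta_rot":[0,0,0],"claw":85},{"linear":[6.4,49,0],"delta_rot":[0,0,0],"claw":85},{"linear":[6.4,49,0],"delta_rot":[0,0,0],"claw":85},{"linear":[6.4,49,0],"delta_rot":[0,0,0],"claw":85},{"linear":[0,47,0],"delta_rot":[0,0,0],"claw":85},{"linear":[0,0,30],"delta_rot":[0,0,0],"claw":85},{"linear":[0,0,30],"delta_rot":[0,0,0],"claw":85},{"linear":[0,0,0],"delta_rot":[0,0,0],"claw":85},{"linear":[0,0,0],"delta_rot":[0,0,0],"claw":85}]'
python3 - <<'E'
from h import *
go(.5553,.1396,-.011,78.2); t=shot('top','top9'); 
m=cv2.cvtColor(t['frame'],cv2.COLOR_RGB2HSV)
w=((m[...,1]<80)&(m[...,2]>150)).astype(np.uint8); c=[q for q in cv2.findContours(w[170:235,350:420],0,2)[0]]
q=max(c,key=cv2.contourArea); print(cv2.contourArea(q))
s=shot('side','side9'); a=cv2.resize(s['frame'][130:310,250:390,::-1],None,fx=3.3,fy=3.3,interpolation=cv2.INTER_CUBIC)
b=cv2.resize(t['frame'][160:240,345:425,::-1],None,fx=4,fy=4,interpolation=cv2.INTER_CUBIC); b=cv2.copyMakeBorder(b,0,a.shape[0]-b.shape[0],0,0,0); cv2.imwrite('pics/c9.png',np.hstack([a,b]))
E
```

```text
time: 24.02
tcp_pos: [0.5555, 0.1389, 0.0498]
ee_rot: [[-0.978, 0.21, 0.002], [0.21, 0.978, 0.0], [-0.002, 0.0, -1.0]]
wrist_force: [-0.1, -0.3, 0.5]
finger_gap: 0.996
finger_force: 0.0
t 24.025 tcp [0.5555 0.1389 0.0498] shift [ 0.5  0.6 60.8] yawy 77.9 turnz -0.3 tilt fix [0.02 0.09 0.  ] j [  2.  33.  84.  -0.  63. -76.] gap 85.0 F [-0.1 -0.3  0.5] 0.0
1238.0
```

View pics/c9.png

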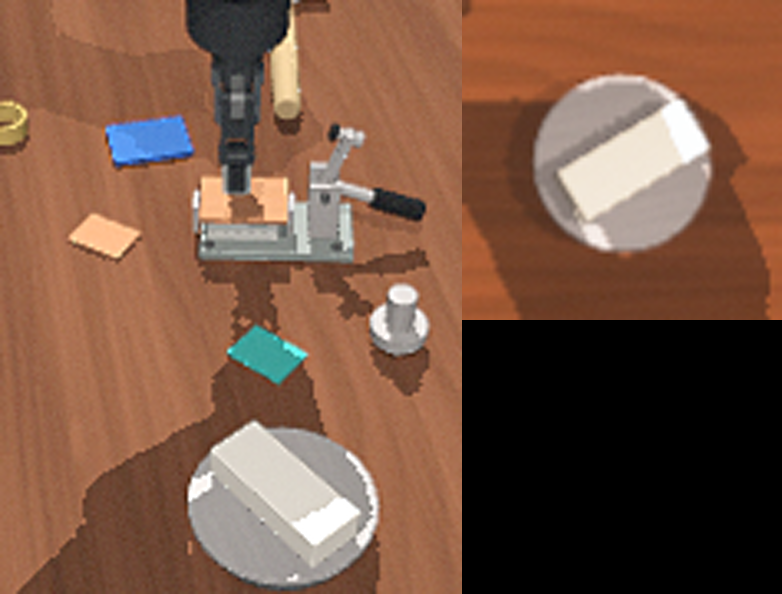

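The block is flat on the stand (side crop corners (212,452), (255,423), (359,512), (312,543)). The gripper stands over the plate. I'll fit the block and stand now.

```bash
cat >> h.py <<'E'
from scipy.optimize import least_squares
def fit(obs,g):
    def w(p,q): c,si=np.cos(p[2]),np.sin(p[2]); return [p[0]+c*q[0]-si*q[1],p[1]+si*q[0]+c*q[1],q[2]]
    f=lambda p:np.concatenate([proj(d,w(p,q))-uv for d,uv,q in obs])
    r=least_squares(f,g,x_scale=[.01,.01,.1]); return r.x[:2].round(4),np.degrees(r.x[2]).round(1),f(r.x).round(1)
E
python3 - <<'E'
from h import *
t=load('top9');s=load('side9')
T=lambda u,v:(345+(u+.5)/4-.5,160+(v+.5)/4-.5); S=lambda u,v:(250+(u+.5)/3.3-.5,130+(v+.5)/3.3-.5)
z=.055
bt=[(t,T(*c),q) for c,q in zip([(218,98),(248,150),(120,222),(95,178)],[(.05,.02,z),(.05,-.02,z),(-.05,-.02,z),(-.05,.02,z)])]
bs=[(s,S(*c),q) for c,q in zip([(359,512),(312,543),(212,452),(255,423)],[(.05,.02,z),(.05,-.02,z),(-.05,-.02,z),(-.05,.02,z)])]
for o in(bt,bs,bt+bs): print(fit(o,[.525,-.153,-1.05]))
print('stand',at(t,*T(161.5,162.5),.03),at(s,*S(283,506),.03))
E
```

```text
(array([ 0.5209, -0.153 ]), np.float64(-60.9), array([-0.3,  0.5, -0.1, -0. ,  0.9,  0.6, -0.5, -1.1]))
(array([ 0.5248, -0.1551]), np.float64(-61.1), array([ 0.5,  0.3,  0.6,  1.4, -1.1, -0.8, -0.1, -1.2]))
(array([ 0.5234, -0.1543]), np.float64(-61.0), array([ 0.1, -0.4,  0.3, -0.9,  1.3, -0.3, -0.1, -2. , -0.2,  0.1, -0.1,
        1.1, -1.8, -1. , -0.9, -1.4]))
stand [ 0.52328869 -0.15211734  0.03      ] [ 0.52535632 -0.15617445  0.03      ]
```

```bash
python3 -m crank '[{"linear":[0,0,20],"delta_rot":[0,0,0],"claw":85},{"linear":[0,0,20],"delta_rot":[0,0,0],"claw":85},{"linear":[0,0,12],"delta_rot":[0,0,0],"claw":85},{"linear":[0,0,8],"delta_rot":[0,0,0],"claw":85},{"linear":[0,0,0],"delta_rot":[0,0,0],"claw":85}]'
python3 -m crank '[{"linear":[0,0,0],"delta_rot":[0,0,0],"claw":45},{"linear":[0,0,0],"delta_rot":[0,0,0],"claw":45},{"linear":[0,0,0],"delta_rot":[0,0,0],"claw":45},{"linear":[0,0,0],"delta_rot":[0,0,0],"claw":45},{"linear":[0,0,0],"delta_rot":[0,0,0],"claw":45},{"linear":[0,0,0],"delta_rot":[0,0,0],"claw":45}]' 50
```

```text
time: 24.75
tcp_pos: [0.5549, 0.139, -0.0114]
ee_rot: [[-0.978, 0.209, -0.0], [0.209, 0.978, 0.0], [0.0, -0.0, -1.0]]
wrist_force: [-0.5, -0.6, 0.5]
finger_gap: 0.997
finger_force: 0.0
time: 25.5
tcp_pos: [0.5553, 0.1392, -0.0105]
ee_rot: [[-0.978, 0.208, 0.002], [0.208, 0.978, 0.0], [-0.001, 0.001, -1.0]]
wrist_force: [-0.3, 0.9, 5.8]
finger_gap: 0.596
finger_force: 51.9
```

```bash
python3 -m crank '[{"linear":[0,0,-20],"delta_rot":[0,0,0],"claw":45},{"linear":[0,0,-40],"delta_rot":[0,0,0],"claw":45},{"linear":[0,0,-20],"delta_rot":[0,0,0],"claw":45},{"linear":[0,-45,0],"delta_rot":[0,0,0],"claw":45},{"linear":[0,-45,0],"delta_rot":[0,0,0],"claw":45},{"linear":[0,-45,0],"delta_rot":[0,0,0],"claw":45},{"linear":[0,-45,0],"delta_rot":[0,0,0],"claw":45},{"linear":[0,-45,0],"delta_rot":[0,0,0],"claw":45},{"linear":[0,-45,0],"delta_rot":[0,0,0],"claw":45},{"linear":[0,0,0],"delta_rot":[0,0,9.6],"claw":45},{"linear":[0,0,0],"delta_rot":[0,0,9.6],"claw":45},{"linear":[0,0,0],"delta_rot":[0,0,9.6],"claw":45},{"linear":[0,0,0],"delta_rot":[0,0,9.6],"claw":45},{"linear":[0,0,0],"delta_rot":[0,0,9.6],"claw":45},{"linear":[0,0,0],"delta_rot":[0,0,0],"claw":45}]'
python3 -c "
from h import *
go(.5217,-.1471,.0115,30)
for n in ('side','top'): shot(n,n+'10')"
```

```text
time: 27.38
tcp_pos: [0.4984, -0.125, 0.0686]
ee_rot: [[-0.501, 0.866, -0.0], [0.866, 0.501, 0.0], [0.0, -0.0, -1.0]]
wrist_force: [-0.7, -0.2, -1.6]
finger_gap: 0.594
finger_force: 52.8
t 27.375 tcp [ 0.4984 -0.125   0.0686] shift [-30.8   9.1  57.1] yawy 30.1 turnz 0.1 tilt fix [-0.01 -0.01 -0.  ] j [-27.  27.  92.  -0.  61. -57.] gap 50.7 F [-0.7 -0.2 -1.6] 52.8
```

```bash
python3 -m crank '[{"linear":[-31,9,0],"delta_rot":[0,0,0],"claw":45},{"linear":[0,0,0],"delta_rot":[0,0,0],"claw":45},{"linear":[0,0,25],"delta_rot":[0,0,0],"claw":45},{"linear":[0,0,20],"delta_rot":[0,0,0],"claw":45},{"linear":[0,0,11],"delta_rot":[0,0,0],"claw":45},{"linear":[0,0,0],"delta_rot":[0,0,0],"claw":45},{"linear":[0,0,0],"delta_rot":[0,0,0],"claw":45}]'
python3 -m crank '[{"linear":[0,0,1],"delta_rot":[0,0,0],"claw":45},{"linear":[0,0,0],"delta_rot":[0,0,0],"claw":45}]'
```

```text
time: 28.35
tcp_pos: [0.5222, -0.1475, 0.0133]
ee_rot: [[-0.5, 0.866, 0.001], [0.866, 0.5, -0.001], [-0.001, 0.001, -1.0]]
wrist_force: [-0.0, 0.5, -2.0]
finger_gap: 0.601
finger_force: 52.8
time: 28.6
tcp_pos: [0.522, -0.1475, 0.0119]
ee_rot: [[-0.5, 0.866, 0.001], [0.866, 0.5, -0.0], [-0.001, 0.0, -1.0]]
wrist_force: [-0.3, 1.2, -1.3]
finger_gap: 0.592
finger_force: 52.8
```

```bash
python3 -m crank '[{"linear":[0,0,1],"delta_rot":[0,0,0],"claw":45},{"linear":[0,0,0],"delta_rot":[0,0,0],"claw":45},{"linear":[0,0,0],"delta_rot":[0,0,0],"claw":75},{"linear":[0,0,0],"delta_rot":[0,0,0],"claw":75},{"linear":[0,0,0],"delta_rot":[0,0,0],"claw":75},{"linear":[0,0,-30],"delta_rot":[0,0,0],"claw":85},{"linear":[0,0,-40],"delta_rot":[0,0,0],"claw":85},{"linear":[52,28,0],"delta_rot":[0,0,0],"claw":85},{"linear":[52,28,0],"delta_rot":[0,0,0],"claw":85},{"linear":[52,28,0],"delta_rot":[0,0,0],"claw":85},{"linear":[52,6,0],"delta_rot":[0,0,0],"claw":85},{"linear":[52,6,0],"delta_rot":[0,0,0],"claw":85},{"linear":[52,6,0],"delta_rot":[0,0,0],"claw":85},{"linear":[52,6,0],"delta_rot":[0,0,0],"claw":85},{"linear":[52,6,0],"delta_rot":[0,0,0],"claw":85},{"linear":[0,0,0],"delta_rot":[0,0,0],"claw":85}]'
python3 - <<'E'
from h import *
go(.384,.316,-.022,30)
t=shot('top','top11');s=shot('side','side11')
a=cv2.resize(s['frame'][200:310,280:385,::-1],None,fx=4,fy=4,interpolation=cv2.INTER_CUBIC); b=cv2.resize(t['frame'][160:240,345:425,::-1],None,fx=4,fy=4,interpolation=cv2.INTER_CUBIC); b=cv2.copyMakeBorder(b,0,a.shape[0]-b.shape[0],0,0,0); cv2.imwrite('pics/c11.png',np.hstack([a,b]))
E
```

```text
time: 30.6
tcp_pos: [0.4113, 0.2723, 0.0807]
ee_rot: [[-0.504, 0.864, 0.0], [0.864, 0.504, 0.0], [0.0, 0.0, -1.0]]
wrist_force: [-0.5, -0.6, -0.6]
finger_gap: 0.997
finger_force: 0.0
t 30.6 tcp [0.4113 0.2723 0.0807] shift [ 51.5  -1.5 102.7] yawy 30.2 turnz 0.2 tilt fix [ 0.01 -0.01  0.  ] j [ 20.  24.  94.   0.  62. -11.] gap 85.1 F [-0.5 -0.6 -0.6] 0.0
```

View pics/c11.png

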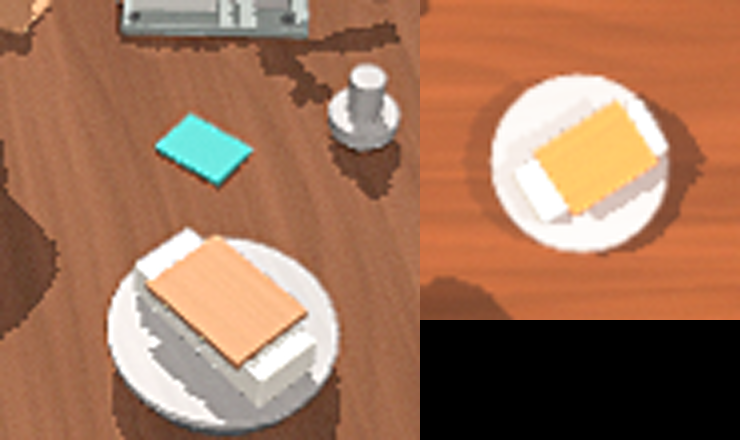

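The copper plate lies flat on the block. It is slightly nearer the right end in the top crop: plate corners (533,152), (617,101), (656,157), (572,215). I'll fit it.

```bash
python3 - <<'E'
from h import *
t=load('top11');s=load('side11')
T=lambda u,v:(345+(u+.5)/4-.5,160+(v+.5)/4-.5); S=lambda u,v:(280+(u+.5)/4-.5,200+(v+.5)/4-.5)
z=.061;a,b=.035,.026
Q=[(a,b,z),(a,-b,z),(-a,-b,z),(-a,b,z)]
pt=[(t,T(*c),q) for c,q in zip([(197,101),(236,157),(152,215),(113,152)],Q)]
ps=[(s,S(*c),q) for c,q in zip([(307,314),(238,363),(148,286),(217,236)],Q)]
for o in(pt,ps,pt+ps): print('plate',fit(o,[.525,-.153,-1.05]))
z=.055;a,b=.05,.02;Q=[(a,b,z),(a,-b,z),(-a,-b,z),(-a,b,z)]
bt=[(t,T(*c),q) for c,q in zip([(210,98),(248,150),(127,222),(95,177)],Q)]
bs=[(s,S(*c),q) for c,q in zip([(315,351),(263,379),(136,268),(190,229)],[Q[0],Q[1],Q[2],Q[3]])]
for o in(bt,bs,bt+bs): print('block',fit(o,[.525,-.153,-1.05]))
for f in('top11','side11'):
    d=load(f); h=cv2.cvtColor(d['frame'],cv2.COLOR_RGB2HSV)
print('weight side',at(s,280+368/4,200+75/4,.052),'top0',)
E
```

```text
plate (array([ 0.5241, -0.1547]), np.float64(-58.9), array([-0.3, -1.1,  0.6,  0.9,  0.3,  0.3, -0.6, -0.1]))
plate (array([ 0.5261, -0.1574]), np.float64(-59.9), array([ 0.7, -0.4, -0.1,  1.1, -0.7, -0.4,  0. , -0.4]))
plate (array([ 0.5255, -0.1562]), np.float64(-59.5), array([ 0.4, -1.5,  1.1,  0.6,  0.7, -0.3, -0. , -0.8,  0.3, -0.9, -0.4,
        0.6, -1.1, -0.7, -0.5, -0.8]))
block (array([ 0.5211, -0.1529]), np.float64(-58.8), array([ 1.1, -0. , -0.3, -0.8, -0.3,  1. , -0.4, -0.2]))
block (array([ 0.5251, -0.1564]), np.float64(-61.8), array([ 0.8, -1.5, -0.6,  1.8, -0.4, -0.6,  0.2,  0.1]))
block (array([ 0.5237, -0.1549]), np.float64(-60.5), array([ 2.2, -0.6,  0.5, -1.1, -0.1, -0.4,  0.2, -1.7,  0.2, -2.4, -0.9,
        1.2, -1.4, -0.6, -1.1, -0.2]))
weight side [ 0.65155445 -0.00402251  0.052     ] top0
```

```bash
python3 -m crank '[{"linear":[51.5,-1.5,0],"delta_rot":[0,0,0],"claw":85},{"linear":[0,0,30],"delta_rot":[0,0,0],"claw":85},{"linear":[0,0,30],"delta_rot":[0,0,0],"claw":85},{"linear":[0,0,30],"delta_rot":[0,0,0],"claw":85},{"linear":[0,0,13],"delta_rot":[0,0,0],"claw":85},{"linear":[0,0,0],"delta_rot":[0,0,0],"claw":85},{"linear":[0,0,0],"delta_rot":[0,0,0],"claw":30},{"linear":[0,0,0],"delta_rot":[0,0,0],"claw":30},{"linear":[0,0,0],"delta_rot":[0,0,0],"claw":30},{"linear":[0,0,0],"delta_rot":[0,0,0],"claw":30},{"linear":[0,0,0],"delta_rot":[0,0,0],"claw":30},{"linear":[0,0,0],"delta_rot":[0,0,0],"claw":30},{"linear":[0,0,0],"delta_rot":[0,0,0],"claw":30},{"linear":[0,0,0],"delta_rot":[0,0,0],"claw":30}]' 40
```

```text
time: 32.45
tcp_pos: [0.3862, 0.3139, -0.0214]
ee_rot: [[-0.5, 0.866, 0.002], [0.866, 0.5, 0.001], [-0.0, 0.002, -1.0]]
wrist_force: [-1.2, -1.4, 8.1]
finger_gap: 0.447
finger_force: 39.3
```

```bash
python3 -m crank '[{"linear":[0,0,-20],"delta_rot":[0,0,0],"claw":30},{"linear":[0,0,-40],"delta_rot":[0,0,0],"claw":30},{"linear":[0,0,-30],"delta_rot":[0,0,0],"claw":30},{"linear":[-47.7,-11.2,0],"delta_rot":[0,0,0],"claw":30},{"linear":[-47.7,-11.2,0],"delta_rot":[0,0,0],"claw":30},{"linear":[-47.7,-11.2,0],"delta_rot":[0,0,0],"claw":30},{"linear":[-47.7,-11.2,0],"delta_rot":[0,0,0],"claw":30},{"linear":[-47.7,-11.2,0],"delta_rot":[0,0,0],"claw":30},{"linear":[-47.7,-11.2,0],"delta_rot":[0,0,0],"claw":30},{"linear":[-47.7,-11.2,0],"delta_rot":[0,0,0],"claw":30},{"linear":[-47.7,-11.2,0],"delta_rot":[0,0,0],"claw":30},{"linear":[-47.7,-11.2,0],"delta_rot":[0,0,0],"claw":30},{"linear":[-47.7,-11.2,0],"delta_rot":[0,0,0],"claw":30},{"linear":[0,0,10],"delta_rot":[0,0,0],"claw":30},{"linear":[0,0,0],"delta_rot":[0,0,0],"claw":30},{"linear":[0,0,0],"delta_rot":[0,0,0],"claw":30}]'
python3 - <<'E'
from h import *
go(.527,-.155,.0396,30)
s=shot('side','side12'); p=np.array(readout.sense()['tcp_pos'])
a=cv2.resize(s['frame'][190:300,280:385,::-1],None,fx=5,fy=5,interpolation=cv2.INTER_CUBIC)
for q,c in((p+[-.0018,-.0011,.0214],(255,0,255)),(p+[-.0018,-.0011,.0214+.018],(0,255,0))):
    u=(proj(s,q)-[280,190])*5+2; print(u); cv2.drawMarker(a,tuple(int(k) for k in u),c,0,12,1)
cv2.imwrite('pics/c12.png',a)
E
```

```text
time: 34.45
tcp_pos: [0.5268, -0.1542, 0.0579]
ee_rot: [[-0.501, 0.866, -0.0], [0.866, 0.501, 0.0], [0.0, -0.0, -1.0]]
wrist_force: [0.1, 0.3, -1.2]
finger_gap: 0.442
finger_force: 40.5
t 34.45 tcp [ 0.5268 -0.1542  0.0579] shift [-0.8 -0.2 18.2] yawy 30.0 turnz 0.0 tilt fix [-0.01 -0.02  0.  ] j [-29.  30.  87.   0.  63. -59.] gap 37.8 F [ 0.1  0.3 -1.2] 40.5
[281.84723731 391.45202473]
[283.26093327 363.08319089]
```

View pics/c12.png

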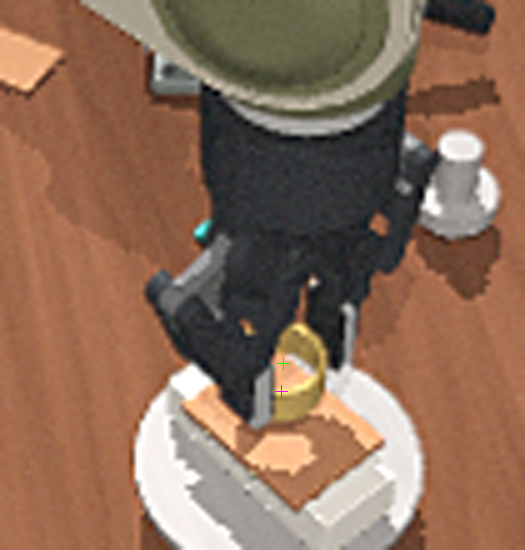

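The collar hangs over the middle of the plate at (300,370), as predicted. That was the 14th picture, so I check by numbers from here on. Lowering.

```bash
python3 -m crank '[{"linear":[-1,0,8],"delta_rot":[0,0,0],"claw":30},{"linear":[0,0,5],"delta_rot":[0,0,0],"claw":30},{"linear":[0,0,0],"delta_rot":[0,0,0],"claw":30},{"linear":[0,0,0],"delta_rot":[0,0,0],"claw":30}]'|sed -n '2p;4p'
python3 -m crank '[{"linear":[0,0,2],"delta_rot":[0,0,0],"claw":30},{"linear":[0,0,0],"delta_rot":[0,0,0],"claw":30},{"linear":[0,0,0],"delta_rot":[0,0,0],"claw":30}]'|sed -n '2p;4p'
python3 -m crank '[{"linear":[0,0,1.5],"delta_rot":[0,0,0],"claw":30},{"linear":[0,0,0],"delta_rot":[0,0,0],"claw":30},{"linear":[0,0,0],"delta_rot":[0,0,0],"claw":30}]'|sed -n '2p;4p'
python3 -m crank '[{"linear":[0,0,1],"delta_rot":[0,0,0],"claw":30},{"linear":[0,0,0],"delta_rot":[0,0,0],"claw":30},{"linear":[0,0,0],"delta_rot":[0,0,0],"claw":30}]'|sed -n '2p;4p'
```

```text
tcp_pos: [0.5276, -0.1563, 0.0446]
wrist_force: [-0.1, 0.4, -0.9]
tcp_pos: [0.5276, -0.1563, 0.0427]
wrist_force: [-0.0, -0.6, 0.4]
tcp_pos: [0.5275, -0.1563, 0.0411]
wrist_force: [-0.9, 0.5, 0.1]
tcp_pos: [0.5275, -0.1563, 0.0401]
wrist_force: [-0.4, -0.4, -0.4]
```

```bash
python3 -m crank '[{"linear":[0,0,0.8],"delta_rot":[0,0,0],"claw":30},{"linear":[0,0,0],"delta_rot":[0,0,0],"claw":30},{"linear":[0,0,0],"delta_rot":[0,0,0],"claw":30}]'|sed -n '2p;4p'
python3 -m crank '[{"linear":[0,0,0],"delta_rot":[0,0,0],"claw":50},{"linear":[0,0,0],"delta_rot":[0,0,0],"claw":50},{"linear":[0,0,0],"delta_rot":[0,0,0],"claw":70},{"linear":[0,0,0],"delta_rot":[0,0,0],"claw":70},{"linear":[0,0,-30],"delta_rot":[0,0,0],"claw":85},{"linear":[0,0,-40],"delta_rot":[0,0,0],"claw":85},{"linear":[50,0,0],"delta_rot":[0,0,0],"claw":85},{"linear":[50,0,0],"delta_rot":[0,0,0],"claw":85},{"linear":[50,0,0],"delta_rot":[0,0,0],"claw":85},{"linear":[50,0,0],"delta_rot":[0,0,0],"claw":85},{"linear":[50,0,0],"delta_rot":[0,0,0],"claw":85},{"linear":[0,0,0],"delta_rot":[0,0,0],"claw":85},{"linear":[0,0,0],"delta_rot":[0,0,0],"claw":85}]'
python3 - <<'E'
from h import *
go(.65,-.003,.1,30)
for n in('top','side'):
    d=shot(n,n+'13'); h=cv2.cvtColor(d['frame'],cv2.COLOR_RGB2HSV).astype(int)
    x0,y0=[int(k) for k in proj(d,[.526,-.155,.079])]
    print(n,x0,y0)
    for y in range(y0-12,y0+13): print(' '.join('%2d/%3d'%(h[y,x,0],h[y,x,2]) for x in range(x0-12,x0+13,1)) if n=='top' else '', end='\n' if n=='top' else '')
E
```

```text
tcp_pos: [0.5277, -0.1563, 0.0397]
wrist_force: [-2.3, -0.1, 5.8]
time: 38.12
tcp_pos: [0.4033, 0.06, 0.1095]
ee_rot: [[-0.5, 0.866, 0.001], [0.866, 0.5, -0.0], [-0.001, 0.001, -1.0]]
wrist_force: [0.6, -0.6, 0.3]
finger_gap: 0.995
finger_force: 0.0
t 38.125 tcp [0.4033 0.06   0.1095] shift [-177.8  182.2    9.8] yawy 30.0 turnz -0.0 tilt fix [ 0.04  0.05 -0.  ] j [ -8.  14. 104.  -0.  61. -38.] gap 85.0 F [ 0.6 -0.6  0.3] 0.0
top 389 197
15/253 15/253 15/253 13/254 15/254 10/254 15/254 13/252 13/248 11/247 14/250 17/253 12/254 13/252 14/251 17/253 18/254 23/255 19/254 11/246 30/254  0/255  0/254 12/230  9/154
15/254 15/254 15/254 15/254 15/254 13/252 14/251 12/249 12/247 12/248 12/247 15/253 13/252 13/248 18/254 20/255 20/255 22/255 19/254 16/249  0/255  0/255  0/255 15/250 11/185
15/254 15/254 12/254 15/254 13/252 11/249 12/247 12/247 12/247 10/247 10/248 10/236 18/252 19/254 19/255 20/255 20/255 20/255 20/255 17/252  0/255  0/255  0/255  0/255  6/214
15/254 15/254 15/252 14/251 13/249 10/248 11/248 13/248 12/248 11/248 12/251 17/254 20/255 20/255 20/255 20/255 21/255 20/255 20/255
[... 3031 characters left out ...]
4 19/255 20/255 20/255 20/255 20/255 18/255 16/251 16/247 18/236 20/235 23/245 22/247 18/241 17/248 14/243 12/240  9/221  8/214  9/216  9/216  9/214 10/214  9/216
 0/255 25/254 21/255 22/255 21/255 20/255 20/255 20/255 18/255 18/255 17/254 17/254 17/254 17/254 18/255 19/255 13/244 10/226  9/210  8/213  9/217  9/216  7/217  9/216 10/216
 0/255  0/255 24/255 22/255 21/255 20/255 20/255 20/255 20/255 20/255 20/255 20/255 20/255 21/255 18/255 15/251 11/229  9/217  9/218  9/218  8/219  9/221 10/220 12/250 13/252
 0/255  0/255  0/255 22/254 19/255 20/255 19/255 20/255 20/255 20/255 20/255 21/255 21/255 15/253 12/238 11/224 10/221 10/220 10/220  9/220  9/219  9/220 12/249 12/254 18/254
side 336 267
```

```bash
python3 - <<'E'
from h import *
t=load('top13'); print('ring',at(t,389.0,198.3,.079))
h=cv2.cvtColor(t['frame'],cv2.COLOR_RGB2HSV).astype(int)
m=np.zeros(h.shape[:2],np.uint8); m[180:212,372:402]=((h[...,0]>=22)&(h[...,0]<=32)&(h[...,1]>150))[180:212,372:402]
n,l,st,ce=cv2.connectedComponentsWithStats(m); i=1+np.argmax(st[1:,4]); pts=np.argwhere(l==i)[:,::-1].astype(np.float32); print(st[i],cv2.fitEllipse(pts),at(t,*cv2.fitEllipse(pts)[0],.079))
# weight from both start images: flange circle
for f in('top13','side13'):
    d=load(f); b=d['frame']; h=cv2.cvtColor(b,cv2.COLOR_RGB2HSV).astype(int); u,v=[int(k) for k in proj(d,[.649,-.004,.03])]
    m=np.zeros(h.shape[:2],np.uint8); r=15; m[v-r:v+r,u-r:u+r]=((h[...,1]<70)&(h[...,2]>90))[v-r:v+r,u-r:u+r]
    n,l,st,ce=cv2.connectedComponentsWithStats(m); i=1+np.argmax(st[1:,4]); print(f,st[i],ce[i],proj(d,[.649,-.004,.03]))
    if f[0]=='t':
        # compare with synthetic silhouette
        pass
    best=[]
    for dx in np.arange(-.008,.0081,.001):
        for dy in np.arange(-.008,.0081,.001):
            s=np.zeros(m.shape,np.uint8)
            for z0,z1,rad in((.01,.022,.0215),(.022,.052,.011)):
                th=np.linspace(0,2*np.pi,40); P=np.array([proj(d,[.649+dx+rad*np.cos(a),-.004+dy+rad*np.sin(a),z]) for z in(z0,z1) for a in th])
                cv2.fillConvexPoly(s,cv2.convexHull(np.round(P*16).astype(np.int32)),1,shift=4)
            k=(l==i); best.append(((s>0).__xor__(k).sum(),dx,dy))
    best.sort(); print([(int(a),round(.649+b,4),round(-.004+c,4)) for a,b,c in best[:4]])
E
```

```text
ring [ 0.52297829 -0.15265267  0.079     ]
[382 191  15  16  78] ((389.021484375, 198.3713836669922), (13.554892539978027, 13.976442337036133), 171.58773803710938) [ 0.52278607 -0.15270087  0.079     ]
top13 [323 151  15  16 185] [330.03243243 158.24324324] [330.5533966  157.10128093]
[(27, np.float64(0.648), np.float64(-0.005)), (27, np.float64(0.648), np.float64(-0.002)), (27, np.float64(0.649), np.float64(-0.004)), (28, np.float64(0.648), np.float64(-0.004))]
side13 [362 216  18  22 280] [370.62857143 227.23928571] [370.20412846 225.34033371]
[(32, np.float64(0.651), np.float64(-0.004)), (32, np.float64(0.651), np.float64(-0.003)), (32, np.float64(0.652), np.float64(-0.002)), (34, np.float64(0.652), np.float64(-0.003))]
```

The collar sits about 2 mm off the plate's centre, round in the top view (15 x 16 px at (389,198)). Next is the weight: I'll squeeze it in two directions to centre it.

```bash
python3 -m crank '[{"linear":[-35.6,36.9,0],"delta_rot":[0,0,0],"claw":85},{"linear":[-35.6,36.9,0],"delta_rot":[0,0,0],"claw":85},{"linear":[-35.6,36.9,0],"delta_rot":[0,0,0],"claw":85},{"linear":[-35.6,36.9,0],"delta_rot":[0,0,0],"claw":60},{"linear":[-35.6,36.9,0],"delta_rot":[0,0,0],"claw":60},{"linear":[0,0,0],"delta_rot":[0,0,0],"claw":60},{"linear":[0,0,30],"delta_rot":[0,0,0],"claw":60},{"linear":[0,0,0],"delta_rot":[0,0,0],"claw":60}]'
python3 -c "
from h import *
go(.652,-.002,.001,30)"
```

```text
time: 39.22
tcp_pos: [0.6498, -0.0022, 0.0772]
ee_rot: [[-0.499, 0.867, -0.005], [0.867, 0.499, 0.001], [0.003, -0.004, -1.0]]
wrist_force: [0.0, 0.7, 0.2]
finger_gap: 0.704
finger_force: 0.0
t 39.225 tcp [ 0.6498 -0.0022  0.0772] shift [-1.2  2.3 76.2] yawy 29.9 turnz -0.1 tilt fix [-0.23 -0.19  0.  ] j [-11.  38.  68.  -0.  75. -41.] gap 60.1 F [0.  0.7 0.2] 0.0
```

```bash
python3 -m crank '[{"linear":[-1,2,25],"delta_rot":[0,0,0],"claw":60},{"linear":[0,0,25],"delta_rot":[0,0,0],"claw":60},{"linear":[0,0,15],"delta_rot":[0,0,0],"claw":60},{"linear":[0,0,10],"delta_rot":[0,0,0],"claw":60},{"linear":[0,0,0],"delta_rot":[0,0,0],"claw":50},{"linear":[0,0,0],"delta_rot":[0,0,0],"claw":40},{"linear":[0,0,0],"delta_rot":[0,0,0],"claw":34},{"linear":[0,0,0],"delta_rot":[0,0,0],"claw":28},{"linear":[0,0,0],"delta_rot":[0,0,0],"claw":24},{"linear":[0,0,0],"delta_rot":[0,0,0],"claw":20},{"linear":[0,0,0],"delta_rot":[0,0,0],"claw":20},{"linear":[0,0,0],"delta_rot":[0,0,0],"claw":20}]' 20
```

```text
time: 40.72
tcp_pos: [0.6536, -0.0017, 0.0045]
ee_rot: [[-0.5, 0.866, -0.0], [0.866, 0.5, -0.0], [-0.0, -0.0, -1.0]]
wrist_force: [-2.1, 0.2, 2.4]
finger_gap: 0.251
finger_force: 20.3
```

```bash
python3 -m crank '[{"linear":[0,0,0],"delta_rot":[0,0,0],"claw":60},{"linear":[0,0,0],"delta_rot":[0,0,0],"claw":60},{"linear":[0,0,0],"delta_rot":[0,0,0],"claw":60},{"linear":[0,0,0],"delta_rot":[0,0,10],"claw":60},{"linear":[0,0,0],"delta_rot":[0,0,10],"claw":60},{"linear":[0,0,0],"delta_rot":[0,0,10],"claw":60},{"linear":[0,0,0],"delta_rot":[0,0,10],"claw":60},{"linear":[0,0,0],"delta_rot":[0,0,10],"claw":60},{"linear":[0,0,0],"delta_rot":[0,0,10],"claw":60},{"linear":[0,0,0],"delta_rot":[0,0,10],"claw":60},{"linear":[0,0,0],"delta_rot":[0,0,10],"claw":60},{"linear":[0,0,0],"delta_rot":[0,0,10],"claw":60},{"linear":[0,0,0],"delta_rot":[0,0,0],"claw":40},{"linear":[0,0,0],"delta_rot":[0,0,0],"claw":34},{"linear":[0,0,0],"delta_rot":[0,0,0],"claw":28},{"linear":[0,0,0],"delta_rot":[0,0,0],"claw":24},{"linear":[0,0,0],"delta_rot":[0,0,0],"claw":20},{"linear":[0,0,0],"delta_rot":[0,0,0],"claw":16},{"linear":[0,0,0],"delta_rot":[0,0,0],"claw":16},{"linear":[0,0,0],"delta_rot":[0,0,0],"claw":16}]' 40
python3 -m crank '[{"linear":[0,0,-15],"delta_rot":[0,0,0],"claw":16},{"linear":[0,0,-35],"delta_rot":[0,0,0],"claw":16},{"linear":[0,0,-50],"delta_rot":[0,0,0],"claw":16},{"linear":[0,0,-20],"delta_rot":[0,0,0],"claw":16},{"linear":[0,0,0],"delta_rot":[0,0,0],"claw":16},{"linear":[0,0,0],"delta_rot":[0,0,0],"claw":16}]'
python3 -c "
from h import *
go(.526,-.1535,.1,-60)"
```

```text
time: 43.22
tcp_pos: [0.6536, -0.0015, 0.0044]
ee_rot: [[0.866, 0.5, 0.0], [0.5, -0.866, 0.0], [0.0, -0.0, -1.0]]
wrist_force: [-0.9, 0.3, 2.7]
finger_gap: 0.242
finger_force: 39.1
time: 43.98
tcp_pos: [0.653, -0.0016, 0.1231]
ee_rot: [[0.866, 0.499, -0.002], [0.499, -0.866, 0.0], [-0.002, -0.001, -1.0]]
wrist_force: [-0.2, 1.0, -2.2]
finger_gap: 0.239
finger_force: 39.2
t 43.975 tcp [ 0.653  -0.0016  0.1231] shift [-185.9   68.2   23.4] yawy -60.0 turnz -0.0 tilt fix [-0.07  0.1   0.  ] j [-11.  36.  64.  -0.  81.  50.] gap 20.4 F [-0.2  1.  -2.2] 39.2
```

```bash
python3 -m crank '[{"linear":[-46.5,17,0],"delta_rot":[0,0,0],"claw":16},{"linear":[-46.5,17,0],"delta_rot":[0,0,0],"claw":16},{"linear":[-46.5,17,0],"delta_rot":[0,0,0],"claw":16},{"linear":[-46.5,17,0],"delta_rot":[0,0,0],"claw":16},{"linear":[0,0,0],"delta_rot":[0,0,0],"claw":16},{"linear":[0,0,20],"delta_rot":[0,0,0],"claw":16},{"linear":[0,0,12],"delta_rot":[0,0,0],"claw":16},{"linear":[0,0,0],"delta_rot":[0,0,0],"claw":16},{"linear":[0,0,0],"delta_rot":[0,0,0],"claw":16}]'
python3 - <<'E'
from h import *
go(.526,-.1533,.0734,-60)
for n in('top','side'):
    d=shot(n,n+'14')
d=load('side14'); b=d['frame']; h=cv2.cvtColor(b,cv2.COLOR_RGB2HSV).astype(int); p=np.array(readout.sense()['tcp_pos'])
u,v=[int(k) for k in proj(d,[.526,-.155,.079])]
# yellow pixels of the ring, grey of the flange
y=(h[...,0]>=20)&(h[...,0]<=32)&(h[...,1]>110)
for r in range(v-26,v+16): print(r,''.join('Y' if y[r,c] else ('w' if h[r,c,1]<60 and h[r,c,2]>90 else ('#' if h[r,c,2]<70 else '.')) for c in range(u-28,u+28)))
E
```

```text
time: 45.1
tcp_pos: [0.5269, -0.1533, 0.0926]
ee_rot: [[0.866, 0.5, 0.0], [0.5, -0.866, -0.0], [0.0, 0.0, -1.0]]
wrist_force: [-0.2, 0.6, -1.9]
finger_gap: 0.24
finger_force: 39.3
t 45.1 tcp [ 0.5269 -0.1533  0.0926] shift [-0.8 -0.4 19.2] yawy -60.0 turnz -0.0 tilt fix [ 0.02 -0.01 -0.  ] j [-29.  28.  85.   0.  67.  31.] gap 20.5 F [-0.2  0.6 -1.9] 39.3
241 .................#...www#############.######..w#######.w
242 ...................#.ww##############.######..#########w
243 .....................w.#####################.###########
244 ....................ww.################################.
245 ....................www###.wwww#######################..
246 .....................ww##wwwwww#####################....
247 .....................w.##wwwwww####################.....
248 ....................ww.#wwwwwww###################......
249 ....................ww.#wwwwwwww################........
250 ....................ww##.wwwww.ww##############.........
251 ....................ww##.wwwww.www###########...........
252 .....................w##wwwwwwwwww.#########............
253 ......
[... 1119 characters left out ...]
........YY.....wwwwwwwwww....
272 .wwwwwwww...........YY............YYY......wwwwwwwwww...
273 .wwwwwwwww.........YYYYY.........YYYY.......wwwwwwwwww..
274 wwwwwwwwwww.........YYYYYYYYYYYYYYYYY.........wwwwwwww..
275 wwwwwwwwwwww........YYYYYYYYYYYYYYYY...........wwwwwwww.
276 wwwwwwwwwwwww.......YYYYYYYYYYYYYYYY............wwwwwww.
277 wwwwwwwwwwwwww.......YYYYYYYYYYYYYY..............wwwwwww
278 wwwwwwwwwwwwwww.......YYYYYYYYYYYY...............wwwwwww
279 wwwwwwwwwwwwwwwww.......YYYYYYYY................wwwwwwww
280 wwwwwwwwwwwwwwwwww.............................wwwwwwwww
281 wwwwwwwwwwwwwwwwwww..........................wwwwwwwwwww
282 wwwwwwwwwwwwwwwwwwww........................wwwwwwwwwwww
```

```bash
python3 - <<'E'
from h import *
d=load('side14'); u0=int(proj(d,[.526,-.155,.079])[0])-28
p=readout.sense()['tcp_pos']
c=proj(d,[.526,-.155,.07])
def hull(x,y,parts):
    P=[proj(d,[x+r*np.cos(a),y+r*np.sin(a),z]) for z0,z1,r in parts for z in(z0,z1) for a in np.linspace(0,6.28,60)]; P=np.array(P); return P[:,0].min()-u0,P[:,0].max()-u0,P[:,1].max(),P[P[:,1].argmax(),0]-u0
for x,y in((.5245,-.155),(.526,-.155),(.526,-.152)): print('ring',x,y,np.round(hull(x,y,[(.061,.079,.02)]),1))
zb=p[2]-.0044
for x,y in((.525,-.155),(.527,-.155),(.527,-.152)): print('spigot',np.round(hull(x,y,[(zb,zb+.01,.013)]),1),'flange',np.round(hull(x,y,[(zb+.01,zb+.022,.0215)]),1))
E
```

```text
ring 0.5245 -0.155 [ 17.8  37.3 281.2  27.3]
ring 0.526 -0.155 [ 18.5  38.  281.   28. ]
ring 0.526 -0.152 [ 18.2  37.6 279.9  27.6]
spigot [ 21.7  34.5 269.9  28. ] flange [ 17.6  39.  270.1  28.1]
spigot [ 22.6  35.5 269.8  28.9] flange [ 18.6  40.  269.9  29.1]
spigot [ 22.3  35.1 268.6  28.6] flange [ 18.2  39.6 268.8  28.7]
```

```bash
python3 -m crank '[{"linear":[-0.8,-1.8,0],"delta_rot":[0,0,0],"claw":16},{"linear":[0,0,6],"delta_rot":[0,0,0],"claw":16},{"linear":[0,0,5],"delta_rot":[0,0,0],"claw":16},{"linear":[0,0,0],"delta_rot":[0,0,0],"claw":16},{"linear":[0,0,0],"delta_rot":[0,0,0],"claw":16}]'|sed -n '2p;4p'
python3 -m crank '[{"linear":[0,0,2],"delta_rot":[0,0,0],"claw":16},{"linear":[0,0,0],"delta_rot":[0,0,0],"claw":16},{"linear":[0,0,0],"delta_rot":[0,0,0],"claw":16}]'|sed -n '2p;4p'
python3 -m crank '[{"linear":[0,0,2],"delta_rot":[0,0,0],"claw":16},{"linear":[0,0,0],"delta_rot":[0,0,0],"claw":16},{"linear":[0,0,0],"delta_rot":[0,0,0],"claw":16}]'|sed -n '2p;4p'
```

```text
tcp_pos: [0.525, -0.1523, 0.0813]
wrist_force: [-0.7, -0.2, -1.5]
tcp_pos: [0.5249, -0.1523, 0.0794]
wrist_force: [1.1, 0.5, -2.0]
tcp_pos: [0.5249, -0.1523, 0.0773]
wrist_force: [0.5, -0.2, -2.1]
```

```bash
python3 -m crank '[{"linear":[0,0,3],"delta_rot":[0,0,0],"claw":16},{"linear":[0,0,0],"delta_rot":[0,0,0],"claw":16},{"linear":[0,0,0],"delta_rot":[0,0,0],"claw":16}]'|sed -n '2p;4p'
python3 -m crank '[{"linear":[0,0,1],"delta_rot":[0,0,0],"claw":16},{"linear":[0,0,0],"delta_rot":[0,0,0],"claw":16},{"linear":[0,0,0],"delta_rot":[0,0,0],"claw":16}]'|sed -n '2p;4p'
```

```text
tcp_pos: [0.5249, -0.1523, 0.0743]
wrist_force: [-0.1, 0.3, -2.0]
tcp_pos: [0.525, -0.1523, 0.0735]
wrist_force: [-0.1, -0.1, 0.3]
```

Contact is at the expected height, so it is seated. I'll let go slowly, lift and check.

```bash
python3 -m crank '[{"linear":[0,0,0],"delta_rot":[0,0,0],"claw":26},{"linear":[0,0,0],"delta_rot":[0,0,0],"claw":34},{"linear":[0,0,0],"delta_rot":[0,0,0],"claw":45},{"linear":[0,0,0],"delta_rot":[0,0,0],"claw":60},{"linear":[0,0,0],"delta_rot":[0,0,0],"claw":60},{"linear":[0,0,-30],"delta_rot":[0,0,0],"claw":60},{"linear":[0,0,-40],"delta_rot":[0,0,0],"claw":60},{"linear":[0,0,-30],"delta_rot":[0,0,0],"claw":60},{"linear":[-40,-50,0],"delta_rot":[0,0,0],"claw":60},{"linear":[-40,-50,0],"delta_rot":[0,0,0],"claw":60},{"linear":[-40,-50,0],"delta_rot":[0,0,0],"claw":60},{"linear":[-20,-50,0],"delta_rot":[0,0,0],"claw":60},{"linear":[0,0,0],"delta_rot":[0,0,0],"claw":60},{"linear":[0,0,0],"delta_rot":[0,0,0],"claw":60},{"linear":[0,0,0],"delta_rot":[0,0,0],"claw":60}]'
python3 - <<'E'
from h import *
for n in('side','top'):
    d=shot(n,n+'15'); h=cv2.cvtColor(d['frame'],cv2.COLOR_RGB2HSV).astype(int); u,v=[int(k) for k in proj(d,[.526,-.1545,.085])]
    y=(h[...,0]>=21)&(h[...,0]<=32)&(h[...,1]>110)
    for r in range(v-22,v+18): print(r,''.join('Y' if y[r,c] else ('w' if h[r,c,1]<60 and h[r,c,2]>235 else 'g' if h[r,c,1]<60 and h[r,c,2]>90 else ('#' if h[r,c,2]<70 else '.')) for c in range(u-22,u+22)))
    print('u0',u-22,[(k,proj(d,q).round(1)) for k,q in dict(griptop=[.5252,-.1522,.121],flange=[.5252,-.1522,.091],ringbot=[.5252,-.1522,.061]).items()])
d=load('side15'); f=d['frame']; m=(f.max(2)<50).astype(np.uint8); m[:,:340]=0;m[:,395:]=0;m[:150]=0;m[210:]=0
n,l,st,ce=cv2.connectedComponentsWithStats(m); print(st[1:],ce[1:])
a=load('side0')['frame'].astype(int); print('hammer/spare change',(np.abs(a-f).max(2)>60)[110:168,318:352].sum(),(np.abs(a-f).max(2)>60)[350:378,260:285].sum())
E
```

```text
time: 49.2
tcp_pos: [0.3088, -0.0512, 0.1734]
ee_rot: [[0.866, 0.499, 0.0], [0.499, -0.866, -0.0], [0.0, 0.0, -1.0]]
wrist_force: [0.0, 0.5, -0.9]
finger_gap: 0.704
finger_force: 0.0
243 ............................................
244 ............................................
245 ............................................
246 ............................................
247 ............................................
248 ............................................
249 ............................................
250 ............................................
251 ...................gggggg...................
252 ..................gwwwwwwg..................
253 .................gwwwwwwwwg.................
254 .................wwwwwwwwwwg................
255 .................wwwwwwwwwwg................
256 .................gwwwwwwwwgg................
257 ............gg...ggwwwwwwwgg................
258 ..........ggwwgggggggwwggggg................
259 .........gwwwwwwggggggggggggwg..............
260 .......ggwwwwwwwggggggggggggwwg.............
261 ......gwwwwwwwwwggggggggggggwwg
[... 2663 characters left out ...]
.gggggg......
205 wwwwwwwwww........gwwwwwwwww..gggggggg......
206 wwwwwwwwwww.........ggwwwg..gggggggggg......
207 wwwwwwwwwww.Y..............ggggggggggg......
208 wwwwwwwwwwwwY............ggggggggggggg......
209 wwwwwwwwwwwww...........ggggggggggggg.......
210 wwwwwwwwwwwww......Y...ggggggwwwwwwww.......
211 wwwwwwwwwwwwww....Y..gggggggwwwwwwwwg.......
212 wwwwwwwwwwwwww..Y...ggggggwwwwwwwwww........
213 wwwwwwwwwwwwgg....wgggggwwwwwwwwwww.........
u0 368 [('griptop', array([392.3, 195.5])), ('flange', array([389.8, 196.9])), ('ringbot', array([387.4, 198.3]))]
[[350 168   2   4   6]
 [363 187  16  10  74]] [[350.66666667 169.83333333]
 [370.39189189 191.83783784]]
hammer/spare change 57 0
```

```bash
python3 -c "
from cell import order
print(order.hand_in())"
```

```text
the job is handed in; nothing more can be done
None
```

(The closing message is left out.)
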